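# Unlock the tip safe with its key

## Task

Take the key out of its wooden block, stand it in the lock on top of the tip safe and, pressing lightly, turn it gently back and forth to feel for the hidden angle where it drops into the lock; then turn it clockwise until the bolt on the lid is fully drawn back. Leave the key standing fully home in the lock. Work the safe with the key only, never with the fingers, force nothing, and leave the things standing behind undisturbed.

Things in the scene. Friction and masses are not known exactly. Their poses are not given: they have to be found in the camera images.
- key: Loose lock key, 60 g, upright in its block at the start. Origin at the bottom of its tip, z up the stem. A blade 20 mm along key x and 5 mm along key y (flat underneath, the same after a half turn) from 0 to 11 mm; round 8 mm stem; round collar, 31 mm diameter, from 32 to 37 mm; flat black bow on top.
- key_bow (a point): Where to grip the key: middle of its flat black bow, 70 mm above the tip, axes as the key's. The bow is 36 mm along key x, 10 mm thick along key y (grip across this), and reaches from 50 to 86 mm above the tip.
- key_block: Fixed dark wooden block, 64 x 64 x 36 mm, origin under its centre, z up. A round vertical hole of 24 mm diameter through its centre holds the key: the collar rests on the block's top, so the key must be lifted 40 mm to come free.
- safe: Fixed grey steel tip safe, 144 x 154 x 80 mm, origin under its centre, z up, its front faces its own -x. On the lid stand the lock's round steel boss (40 mm diameter, 10 mm above the lid) and, on its +y side, a sliding bolt that runs into a steel staple 14 mm high.
- keyhole (a point): Centre of the boss's top face, 90 mm above the worktop, 20 mm in front of the safe's centre; axes as the safe's. Mouth of a vertical round bore of 23 mm diameter, hidden by a thin black dust seal that gives no resistance. Key fully home: collar on this face, key origin 32 mm below this point. Over 40 N between key and safe, press and twist added up, harms the lock.
- lock_disc (a point): In the bore, 25 mm below the face: top of a sprung steel disc (yields from 3 N, then 0.6 N per mm) with a slot for the blade, 23 x 7.6 mm. Slot: along the safe's x axis (two black marks on the boss) plus or minus a hidden angle of up to 0.45 rad either way; this point's axes are the safe's and do not show it. Out of line the blade stands on the disc, collar 7 mm above the face.
- bolt (a joint): Dark steel bolt on the lid, 11 x 46 x 6 mm, sliding along the safe's y: 0 = locked, in the staple; 0.014 m = fully drawn back towards the boss, at the lock's hard stop. The key, once in the slot, drives it: 2 mm per 0.1 rad clockwise from above, 0.7 rad in all, about 0.06 N m; it stays where it is left. It can also be turned 0.25 rad the other way (-0.005 m).
- bar_blender: Fixed blender under a clear hood, not part of the job but in the way at the right: about 240 mm deep, 190 mm wide, 390 mm high; origin at its foot, 30 mm behind its middle, its front towards the robot.
- bolt_tip (a point): Far end of the bolt, inside the staple when locked. Feel of the lock: with the key pressed almost home the spring pushes back 6 to 7 N; within about 0.1 rad of the slot the disc snaps up round the blade and the push vanishes. Then the key has up to 0.26 rad of play before the bolt starts to move.
- salt_shaker: Bystander: salt shaker, 44 x 44 x 90 mm, standing behind the work; origin under its centre.
- espresso_cup: Bystander: espresso cup with handle, 64 x 93 x 53 mm, standing behind the work; origin under its centre.
- jigger: Bystander: steel double-cone bar measure, 43 x 43 x 78 mm, standing behind the work; origin under its centre.

How it is judged:
By the outcome, as a careful person would: the job done as asked, in the order asked, and still so for the second after the job is handed in, with the robot touching nothing.
It also fails if it takes over 67 s, if anything falls off the work surface, if the arm or the gripper's body presses on something with over 40 N, if the wrist force passes 120 N, or if a joint passes its speed limit or range.

## Robot

A 6-joint arm with a two-finger parallel gripper is mounted at the origin on a cart in front of the work surface, level with it; the furniture and walls round the work are solid. World frame = base frame: x ahead of the robot, y to its left, z up, the work surface at z = 0. Lengths are in m, angles in rad, forces in N, time in s.
With the tool pointing down it reaches from about 0.3 to 0.875 m from the base axis. Payload 4.2 kg.
Tool frame: the origin (TCP) lies at the very end of the fingers, on their centre line; the grasp point (between the pads) lies 19 mm behind it (env.grip_point_offset is the x of the grasp point in the tool frame, in m); x points along the fingers, y is the direction in which the jaws open and shut, and the axes are right-handed (so a half turn about x gives the same grasp; the last joint's range is limited). The gripper opens to 85 mm and grips with 20 to 120 N. Pads are 22 mm wide; open, the fingers measure 114 mm over their backs; the gripper's body (76 mm by 85 mm) begins 54 mm behind the grasp point. The pads swing forward as they close: fully open they stand 13 mm farther back than shut.
Start: joints at [1.237, 0.32, 1.565, -0, 1.257, -0.02], TCP at [0.177, 0.547, 0.231] pointing down, gripper open.
Joint ranges: [-3.11, 3.11], [-0.84, 2.01], [0.21, 2.61], [-1.34, 4.49], [0.05, 2.63], [-2.56, 2.56]. Speed limits (rad/s): [2.57, 2.57, 3.14, 3.14, 3.14, 3.14].

## Interface

Orientations are given as a unit quaternion [x, y, z, w].
In Python, from plant import env, capture gives the robot as it stands.
- The arm moves only by the tool jog_arm, never from a script. Its arguments are lists of equal length, an entry for each row: "rotation": the turn, a rotation vector about the world's x, y, z in rad, a list of three; "translation": the shift along the world's x, y, z in cm, a list of three; "grip": the closure, from -1 (fully open) to 1 (shut), so that 0 is half open. In form: {"rotation": [[wx, wy, wz], ...], "translation": [[tx, ty, tz], ...], "grip": [grip, ...]}. A call has 1 to 12 rows; each row shifts and turns the commanded pose from where the row before left it; what a row does not reach is not made up. A row lasts 1/12 s, in which the tool goes at most 41.7 mm and 7.16 degrees, less where a joint would pass 70% of its speed; a pose out of reach is approached as far as the arm can. A call is refused whole if a number of a shift passes 4.17 or a number of a turn 0.125, either way. A call with a gripper value outside its range is refused whole. The fingers move at their own pace and stop on an object; the grip force is fixed at half the most. Time passes only in rows, so rows that do not move let the fingers close. It gives the time, the measured TCP pose, the force and the opening at its end, in the units of the state.
- env.state(): the state, without advancing time (a new reading comes with each control period).
- capture(name): name is "scene" or "top" or "wrist"; returns a dict with "pixels" (384x512x3 uint8, blue, green, red), "z_map" (384x512 float32, m along the optical axis (not along the pixel's ray), 0 where there is no reading), "fx", "fy", "cx", "cy" (pixels), "R" (3x3) and "t" (3): a world point X has camera coordinates R X + t. Camera axes: x right, y down, z forward; pixel columns grow to the right and rows downward; lengths in m; the calibration is good to about 2 mm. A picture is of the moment at which its call begins.
- env.sign_off(): hands the job in, once; it reports no verdict.
The state is a dict: "t": time; "qpos": joint angles; "joint_vel": joint speeds; "effort": joint torques, N m; "position": TCP position; "orientation": TCP orientation; "force": force on the tool from outside, world axes, zero at the start; "wrist_torque": the same for the moment, N m; "opening": finger opening in m.
Only numpy, scipy, OpenCV 4.12 (cv2) and the standard library are available. Lean on these libraries where they do the work, as an engineer would, in place of code of your own. Each camera call takes 0.05 s, during which the arm holds its last target.

## Working session

There is one attempt and no reset: what is moved stays moved. The work goes in short steps, Python scripts to look and compute and a tool call to move; the robot and the scene stay as the last step left them, time stands still between calls to the robot, and variables do not carry over. Pictures are saved under pics/ and viewed, and the job is handed in when it is done.

Besides the shell and the picture viewer there is one more tool, called after "Call:" as a command line: name --argument value ..., lists and objects as JSON in quotes. jog_arm: Moves the arm, as the interface text tells. Its arguments: {"type":"object","properties":{"rotation":{"type":"array"},"translation":{"type":"array"},"grip":{"type":"array"}},"required":["rotation","translation","grip"]}

```bash
ls; mkdir -p pics; cat > h.py <<'E'
import numpy as np, cv2
from plant import env, capture
from scipy.spatial.transform import Rotation as Ro
def world(c):
    z=c["z_map"]; v,u=np.mgrid[0:z.shape[0],0:z.shape[1]]
    P=np.stack([(u-c["cx"])/c["fx"]*z,(v-c["cy"])/c["fy"]*z,z],-1)
    W=(P-c["t"])@c["R"]; W[z==0]=np.nan
    return W
def st():
    s=env.state(); print({k:np.round(v,4).tolist() for k,v in s.items()})
    print(Ro.from_quat(s["orientation"]).as_matrix().round(3).tolist())
E
python3 - <<'E'
from h import *
st(); print(env.grip_point_offset)
for n in ["scene","top","wrist"]:
    c=capture(n); cv2.imwrite(f"pics/{n}0.png",c["pixels"]); np.savez(f"{n}0.npz",**c)
    print(n,c["fx"],c["cx"],c["cy"],(-c["R"].T@c["t"]).round(3),c["R"].round(2).tolist())
E
```

```text
pics
{'t': 0.0, 'qpos': [1.237, 0.3203, 1.5657, -0.0, 1.2574, -0.02], 'joint_vel': [0.0001, -0.0003, 0.0006, 0.0001, -0.0013, -0.0005], 'effort': [-0.0008, -41.5533, -23.4161, -0.0002, 0.0083, 0.0], 'position': [0.1773, 0.5465, 0.2305], 'orientation': [0.1098, 0.6985, -0.1111, 0.6983], 'force': [0.5921, 0.4829, 0.0124], 'wrist_torque': [-0.0141, -0.0509, -0.0053], 'opening': 0.0856}
[[-0.001, 0.309, 0.951], [-0.002, 0.951, -0.309], [-1.0, -0.002, -0.0]]
-0.0187
scene 381.2501405150592 251.04191004674186 199.31072523170553 [-0.038 -0.584  0.728] [[0.62, -0.78, 0.0], [-0.51, -0.41, -0.76], [0.59, 0.47, -0.65]]
top 359.3682537462939 248.78553984334917 194.81499875861186 [ 0.452 -0.111  1.12 ] [[0.01, -1.0, -0.01], [-0.99, -0.01, -0.12], [0.12, 0.01, -0.99]]
wrist 280.7615039399106 254.23749120418984 189.67927435482497 [0.1   0.572 0.373] [[0.31, 0.95, -0.0], [0.9, -0.29, 0.32], [0.3, -0.1, -0.95]]
```

View pics/scene0.png

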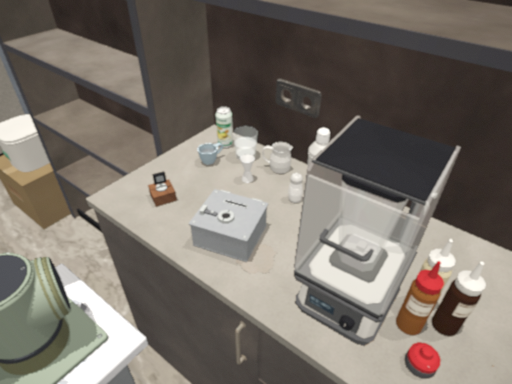

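View pics/top0.png

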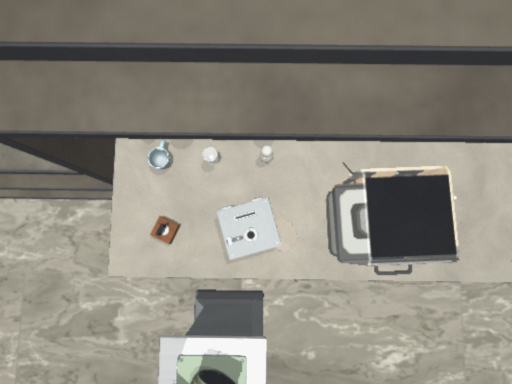

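View pics/wrist0.png

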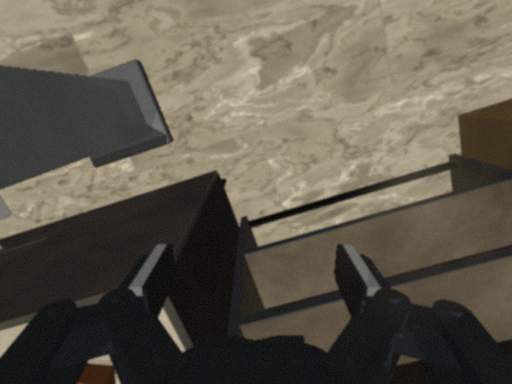

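Scene and top: the key block with its black bow is at about (165,230) in top, and the safe is at (248,228) with its boss at (251,235). The bystanders are behind, at rows 150–160. Next I'll measure.

```bash
python3 - <<'E'
from h import *
c=dict(np.load("top0.npz")); W=world(c)
a=c["pixels"][185:275,140:290]; cv2.imwrite("pics/topcrop.png",cv2.resize(a,None,fx=5,fy=5,interpolation=cv2.INTER_CUBIC))
s=dict(np.load("scene0.npz")); a=s["pixels"][160:265,130:280]; cv2.imwrite("pics/scenecrop.png",cv2.resize(a,None,fx=5,fy=5,interpolation=cv2.INTER_CUBIC))
def sel(W,lo,hi):
    return np.all((W>lo)&(W<hi),-1)
def rect(P):
    r=cv2.minAreaRect((P[:,:2]*1000).astype(np.float32)); return r
for nm,cc in (("top",c),("scene",s)):
    W=world(cc); reg=W[200:260]; 
    x,y,z=W[...,0],W[...,1],W[...,2]
    for u,v in ([(165,230),(248,228),(251,235),(200,240)] if nm=="top" else [(226,216),(162,195)]):
        print(nm,u,v,W[v,u].round(4))
    # safe lid
    m=(abs(z-.08)<.006)&(x>.25)&(x<.6)&(y>-.25)&(y<.4); print("safe",m.sum(),rect(W[m]))
    m=(abs(z-.036)<.005)&(x>.25)&(x<.6)&(y>.1)&(y<.5); print("block",m.sum(),rect(W[m]) if m.sum()>4 else 0)
    m=(abs(z-.09)<.004)&(x>.25)&(x<.6)&(y>-.25)&(y<.25); print("boss",m.sum(),rect(W[m]) if m.sum()>4 else 0)
    m=(z>.06)&(z<.14)&(x>.25)&(x<.6)&(y>.2)&(y<.45); print("bow",m.sum(),W[m].mean(0) if m.sum() else 0, rect(W[m]) if m.sum()>4 else 0)
E
```

```text
top 165 230 [0.4687 0.1463 0.0455]
top 248 228 [ 0.4768 -0.1014  0.0901]
top 251 235 [ 0.457  -0.1102  0.0891]
top 200 240 [ 0.44    0.0479 -0.0026]
safe 2505 ((456.63165283203125, -16.493026733398438), (149.34033203125, 331.17236328125), 15.849501609802246)
block 360 ((471.2815246582031, 153.60440063476562), (64.58182525634766, 64.05181884765625), 64.41166687011719)
boss 228 ((449.7668762207031, -4.4510650634765625), (90.0155258178711, 336.6156921386719), 2.615877866744995)
bow 0 0 0
scene 226 216 [ 0.4589 -0.1101  0.0846]
scene 162 195 [0.4501 0.1257 0.0339]
safe 2383 ((452.1890563964844, -19.172958374023438), (150.33074951171875, 335.3450927734375), 16.882911682128906)
block 289 ((468.4796447753906, 148.2064971923828), (66.06050872802734, 64.20935821533203), 64.75674438476562)
boss 212 ((455.3974304199219, 13.597305297851562), (289.32598876953125, 51.690147399902344), 88.50221252441406)
bow 0 0 0
```

View pics/topcrop.png

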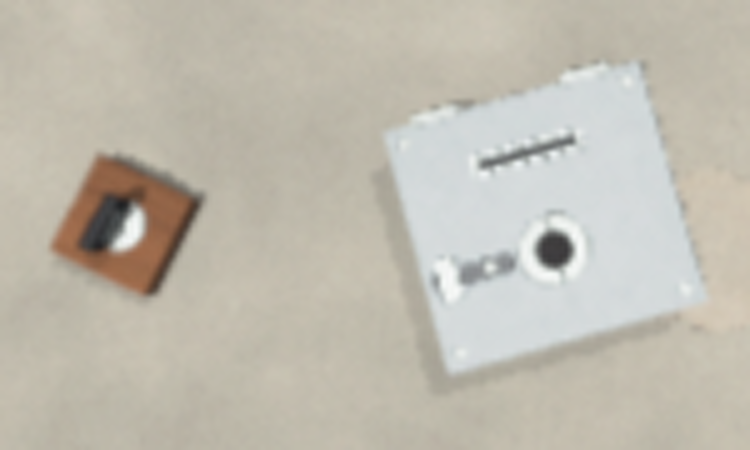

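View pics/scenecrop.png

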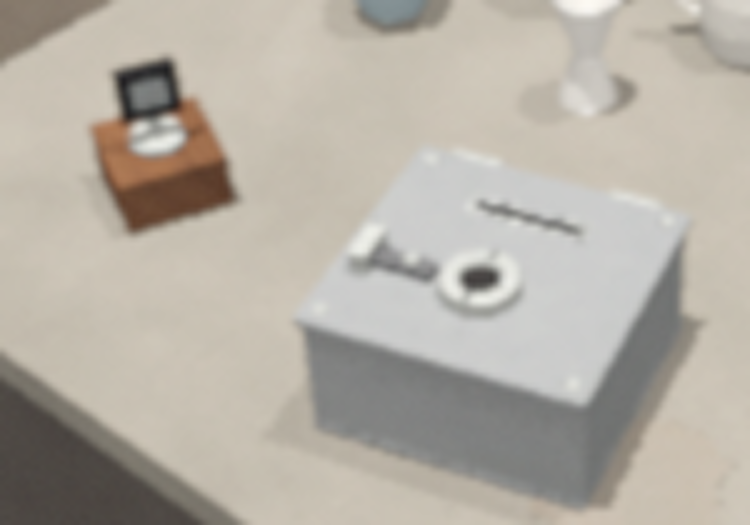

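Both views show the key upright in its block, the bow seen edge-on, and the safe yawed about 15° with its staple and bolt towards +y. I'll refine with tighter windows.

```bash
cat > meas.py <<'E'
from h import *
def rect(P): 
    r=cv2.minAreaRect((P[:,:2]*1000).astype(np.float32)); return [np.round(a,1).tolist() for a in r]
import sys
for nm in ("top","scene"):
    cc=dict(np.load(nm+"0.npz")); W=world(cc); x,y,z=W[...,0],W[...,1],W[...,2]
    near=(x>.3)&(x<.65)
    m=(abs(z-.08)<.006)&near&(y>-.22)&(y<.03); print(nm,"safe",m.sum(),rect(W[m]))
    bx=near&(y>.08)&(y<.24)
    m=(abs(z-.036)<.004)&bx; print(" block",m.sum(),rect(W[m]))
    m=(z>.05)&bx; print(" bow",m.sum(),W[m].mean(0),rect(W[m]),W[m].max(0),W[m].min(0))
    p=W[m]; d=p[:,:2]-p[:,:2].mean(0); w,v=np.linalg.eigh(d.T@d/len(d)); print("  pca",np.sqrt(w),v[:,1],np.degrees(np.arctan2(v[1,1],v[0,1])))
    # black mask for keyhole seal & bow
    g=cc["pixels"].max(2)
    m=(g<90)&(abs(x-.457)<.03)&(abs(y+.11)<.02)&(z>.06); print(" seal",m.sum(),W[m].mean(0),rect(W[m]))
    m=(z>.0865)&(z<.1)&(np.hypot(x-.457,y+.11)<.03); print(" boss",m.sum(),W[m].mean(0),cv2.minEnclosingCircle((W[m][:,:2]*1000).astype(np.float32)))
    m=(z>.0875)&(np.hypot(x-.457,y+.11)>.03)&(np.hypot(x-.457,y+.11)<.09)&near;print(" staple",m.sum(),W[m].mean(0))
E
python3 meas.py
```

```text
top safe 2492 [[480.8, -101.2], [148.3, 154.1], 16.4]
 block 336 [[471.3, 153.6], [64.6, 64.1], 64.4]
 bow 4116 [0.62835089 0.13053141 0.66265416] [[553.2, 160.0], [193.6, 160.0], 0.0] [0.64999587 0.23998234 0.81761   ] [0.45634685 0.0800185  0.0528949 ]
  pca [0.02334399 0.04461939] [-0.02291563  0.9997374 ] 91.31308367351906
 seal 31 [ 0.45829903 -0.10849921  0.08691155] [[458.5, -108.7], [14.2, 14.3], 0.8]
 boss 128 [ 0.45918832 -0.1074761   0.09006672] ((456.957275390625, -104.47795104980469), 22.98944091796875)
 staple 50 [ 0.44376226 -0.05370903  0.09248953]
scene safe 2335 [[478.5, -105.0], [150.4, 155.3], 16.5]
 block 267 [[468.5, 148.2], [66.1, 64.2], 64.8]
 bow 165 [0.47841186 0.14219404 0.10596525] [[538.5, 124.3], [21.1, 183.0], 69.1] [0.62158565 0.1588856  0.51068073] [0.45122385 0.08201697 0.05072357]
  pca [0.00337886 0.04320775] [-0.93769348  0.34746358] 159.66774515815328
 seal 14 [ 0.45991463 -0.10734484  0.08517041] [[459.5, -107.3], [9.1, 12.2], 73.8]
 boss 116 [ 0.45641576 -0.11153197  0.08922517] ((455.45587158203125, -106.6258544921875), 25.834197998046875)
 staple 41 [ 0.43932788 -0.05696032  0.09190478]
```

```bash
python3 - <<'E'
from h import *
for nm in ("top","scene"):
    cc=dict(np.load(nm+"0.npz")); W=world(cc); x,y,z=W[...,0],W[...,1],W[...,2]
    m=(z>.05)&(z<.1)&(abs(x-.47)<.05)&(abs(y-.15)<.05)
    p=W[m]; d=p[:,:2]-p[:,:2].mean(0); w,v=np.linalg.eigh(d.T@d/len(d)); print(nm,m.sum(),p.mean(0),p.max(0),p.min(0),"  pca",np.sqrt(w),np.degrees(np.arctan2(v[1,1],v[0,1])),"above .07",p[p[:,2]>.075].mean(0))
    r=cv2.minAreaRect((p[p[:,2]>.06][:,:2]*1000).astype(np.float32)); print(r)
    m=(z>.036)&(z<.05)&(abs(x-.47)<.05)&(abs(y-.15)<.05)&(cc["pixels"].min(2)>150); print("collar",m.sum(),W[m].mean(0),cv2.minEnclosingCircle((W[m][:,:2]*1000).astype(np.float32)))
E
```

```text
top 74 [0.47145635 0.15098239 0.08316596] [0.48803851 0.16446151 0.09469703] [0.45634685 0.14204854 0.0528949 ]   pca [0.00313724 0.01011777] 152.70469162827493 above .07 [0.47121217 0.15196812 0.08870324]
((471.941650390625, 153.16729736328125), (11.771597862243652, 34.83390808105469), 61.097572326660156)
collar 31 [0.46658396 0.14657395 0.04200646] ((467.0830078125, 166.81114196777344), 29.712133407592773)
scene 153 [0.46733141 0.14620259 0.07438042] [0.48466321 0.1588856  0.09067851] [0.45122385 0.13665946 0.05072357]   pca [0.00262361 0.01028398] 151.671508811662 above .07 [0.46785597 0.14670682 0.08379705]
((467.833251953125, 146.84515380859375), (14.130172729492188, 35.4650993347168), 56.20884704589844)
collar 62 [0.46903057 0.14722088 0.04023702] ((484.2578430175781, 142.6612548828125), 32.54310607910156)
```

Call:
jog_arm --rotation '[[0,0,-0.015],[0,0,-0.015],[0,0,-0.015],[0,0,-0.015],[0,0,-0.015],[0,0,-0.015],[0,0,-0.015],[0,0,-0.015],[0,0,-0.015],[0,0,-0.015],[0,0,-0.015],[0,0,-0.015]]' --translation '[[2.4,-3.3,-0.3],[2.4,-3.3,-0.3],[2.4,-3.3,-0.3],[2.4,-3.3,-0.3],[2.4,-3.3,-0.3],[2.4,-3.3,-0.3],[2.4,-3.3,-0.3],[2.4,-3.3,-0.3],[2.4,-3.3,-0.3],[2.4,-3.3,-0.3],[2.4,-3.3,-0.3],[2.4,-3.3,-0.3]]' --grip '[-1,-1,-1,-1,-1,-1,-1,-1,-1,-1,-1,-1]'

```text
t: 1.15
position: [0.4662, 0.149, 0.1952]
orientation: [0.173, 0.686, -0.173, 0.686]
force: [-0.2, 0.7, 0.5]
opening: 0.0855
```

Call:
jog_arm --rotation '[[0,0,0],[0,0,0],[0,0,0]]' --translation '[[0,0,0],[0,0,0],[0,0,0]]' --grip '[-1,-1,-1]'

```text
t: 1.4
position: [0.4651, 0.151, 0.1951]
orientation: [0.173, 0.686, -0.173, 0.685]
force: [-0.4, -0.5, 0.1]
opening: 0.0853
```

```bash
python3 - <<'E'
from h import *
st()
c=capture("wrist"); cv2.imwrite("pics/w1.png",c["pixels"]); np.savez("w1.npz",**c)
W=world(c); x,y,z=W[...,0],W[...,1],W[...,2]
m=(abs(z-.036)<.004)&(abs(x-.47)<.06)&(abs(y-.15)<.06); print("block",m.sum(),cv2.minAreaRect((W[m][:,:2]*1000).astype(np.float32)))
m=(z>.05)&(z<.1)&(abs(x-.47)<.04)&(abs(y-.15)<.04); p=W[m]; print(p.mean(0),cv2.minAreaRect((p[:,:2]*1000).astype(np.float32)))
E
```

```text
{'t': 1.4, 'qpos': [0.29, 0.2133, 1.8109, 0.0007, 1.1183, -0.7865], 'joint_vel': [0.032, -0.0095, 0.0045, -0.0017, -0.0013, -0.0023], 'effort': [-1.086, -33.7657, -22.0642, -0.0648, -0.0237, -0.0016], 'position': [0.4651, 0.151, 0.1951], 'orientation': [0.1731, 0.686, -0.173, 0.6852], 'force': [-0.4102, -0.493, 0.084], 'wrist_torque': [-0.0048, 0.041, 0.042], 'opening': 0.0853}
[[-0.001, 0.475, 0.88], [0.0, 0.88, -0.475], [-1.0, -0.0, -0.001]]
block 2510 ((471.50885009765625, 151.34771728515625), (63.978477478027344, 64.99791717529297), 64.9843978881836)
[0.46797954 0.15315679 0.08591585] ((470.6492919921875, 151.64178466796875), (10.701653480529785, 34.957603454589844), 61.942325592041016)
```

View pics/w1.png

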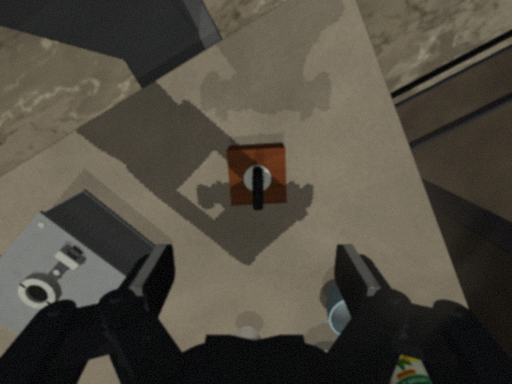

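Call:
jog_arm --rotation '[[0,0,0],[0,0,0],[0,0,0],[0,0,0],[0,0,0],[0,0,0],[0,0,0]]' --translation '[[0.5,0.05,-2],[0,0,-3],[0,0,-3],[0,0,-3],[0,0,-2],[0,0,-1],[0,0,0]]' --grip '[-0.3,-0.3,-0.3,-0.3,-0.3,-0.3,-0.3]'

```text
t: 2.03
position: [0.4685, 0.1523, 0.0537]
orientation: [0.171, 0.687, -0.173, 0.685]
force: [0.0, -0.7, 0.4]
opening: 0.0551
```

```bash
python3 - <<'E'
from h import *
st()
c=capture("wrist"); cv2.imwrite("pics/w2.png",c["pixels"]); np.savez("w2.npz",**c)
W=world(c); x,y,z=W[...,0],W[...,1],W[...,2]
m=(z>.06)&(z<.094)&(abs(x-.47)<.03)&(abs(y-.15)<.03); p=W[m]; print(p.mean(0),cv2.minAreaRect((p[:,:2]*1000).astype(np.float32)))
E
```

```text
{'t': 2.0333, 'qpos': [0.2908, 0.3841, 1.9878, 0.0003, 0.774, -0.7888], 'joint_vel': [-0.012, -0.0394, -0.0498, -0.0037, 0.0325, -0.0026], 'effort': [-0.0184, -37.1289, -16.1716, -0.0006, -0.2174, 0.0014], 'position': [0.4685, 0.1523, 0.0537], 'orientation': [0.1713, 0.6872, -0.1727, 0.6845], 'force': [0.0254, -0.7226, 0.3512], 'wrist_torque': [-0.033, 0.0425, -0.0088], 'opening': 0.0551}
[[-0.004, 0.472, 0.882], [-0.001, 0.882, -0.472], [-1.0, -0.003, -0.003]]
[0.46269921 0.14769237 0.08222919] ((469.1590881347656, 147.08543395996094), (67.86809539794922, 35.943946838378906), 70.43656921386719)
```

View pics/w2.png

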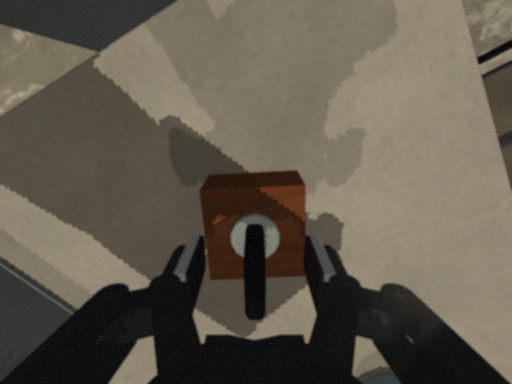

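The bow is centred between the fingers (col 255, pads at 203 and 307), so I'll close.

Call:
jog_arm --rotation '[[0,0,0],[0,0,0],[0,0,0],[0,0,0],[0,0,0],[0,0,0],[0,0,0],[0,0,0]]' --translation '[[0,0,0],[0,0,0],[0,0,0],[0,0,0],[0,0,0],[0,0,0],[0,0,0],[0,0,0]]' --grip '[1,1,1,1,1,1,1,1]'

```text
t: 2.75
position: [0.4712, 0.1517, 0.0565]
orientation: [0.173, 0.685, -0.172, 0.686]
force: [-0.9, 0.6, 6.4]
opening: 0.0095
```

```bash
python3 - <<'E'
from h import *
st()
E
```

```text
{'t': 2.75, 'qpos': [0.288, 0.3804, 1.9841, 0.0005, 0.7748, -0.789], 'joint_vel': [-0.0011, -0.0007, 0.0011, 0.001, -0.0014, 0.0005], 'effort': [-0.479, -34.792, -15.2606, -0.1711, -0.2562, 0.0189], 'position': [0.4712, 0.1517, 0.0565], 'orientation': [0.1735, 0.685, -0.1724, 0.6863], 'force': [-0.8756, 0.6126, 6.3935], 'wrist_torque': [0.1316, 0.1602, 0.0386], 'opening': 0.0095}
[[0.002, 0.474, 0.88], [0.001, 0.88, -0.474], [-1.0, 0.002, 0.001]]
```

Call:
jog_arm --rotation '[[0,0,0],[0,0,0],[0,0,0],[0,0,0],[0,0,0],[0,0,0],[0,0,0],[0,0,0]]' --translation '[[0,0,0.5],[0,0,1],[0,0,2],[0,0,2],[0,0,2.5],[0,0,2.5],[0,0,2],[0,0,0]]' --grip '[1,1,1,1,1,1,1,1]'

```text
t: 3.42
position: [0.4729, 0.1521, 0.1852]
orientation: [0.175, 0.683, -0.171, 0.689]
force: [0.8, 0.8, -0.1]
opening: 0.0089
```

```bash
python3 - <<'E'
from h import *
st()
c=capture("scene"); a=c["pixels"][100:265,100:300]; cv2.imwrite("pics/s3.png",cv2.resize(a,None,fx=4,fy=4-.5,interpolation=cv2.INTER_CUBIC))
c=dict(np.load("w1.npz")); W=world(c); x,y,z=W[...,0],W[...,1],W[...,2]
m=(z>.0865)&(z<.0935)&(np.hypot(x-.459,y+.109)<.032)
print("boss",m.sum(),W[m].mean(0),cv2.minEnclosingCircle((W[m][:,:2]*1000).astype(np.float32)))
g=c["pixels"].max(2); m=(g<60)&(np.hypot(x-.459,y+.109)<.018)&(z>.07); print("seal",m.sum(),W[m].mean(0), cv2.minEnclosingCircle((W[m][:,:2]*1000).astype(np.float32)))
E
```

```text
{'t': 3.4167, 'qpos': [0.288, 0.229, 1.8169, 0.0, 1.0862, -0.7889], 'joint_vel': [-0.0001, 0.042, 0.0711, 0.0008, -0.063, -0.0002], 'effort': [0.0235, -34.6267, -20.9337, 0.0007, 0.4815, -0.0001], 'position': [0.4729, 0.1521, 0.1852], 'orientation': [0.1746, 0.6828, -0.1711, 0.6885], 'force': [0.7601, 0.7711, -0.0567], 'wrist_torque': [-0.0031, -0.0392, 0.0197], 'opening': 0.0089}
[[0.009, 0.474, 0.88], [0.003, 0.88, -0.474], [-1.0, 0.007, 0.007]]
boss 722 [ 0.45816986 -0.10745161  0.08906017] ((459.8038330078125, -103.03181457519531), 26.312097549438477)
seal 230 [ 0.46033919 -0.11306562  0.08592465] ((460.4373779296875, -106.49787139892578), 15.115643501281738)
```

View pics/s3.png

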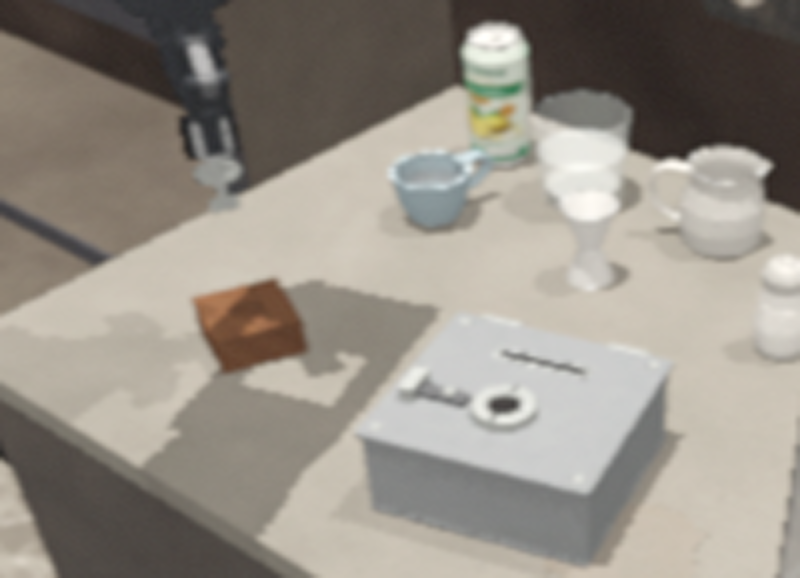

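Call:
jog_arm --rotation '[[0,0,0.03],[0,0,0.065],[0,0,0.07],[0,0,0.07],[0,0,0.07],[0,0,0.07],[0,0,0.07],[0,0,0.07],[0,0,0.07],[0,0,0.07],[0,0,0.07],[0,0,0.05]]' --translation '[[-0.1,-1,0],[-0.1,-2,0],[-0.1,-2.5,0],[-0.1,-2.5,0],[-0.1,-2.5,0],[-0.1,-2.5,0],[-0.1,-2.5,0],[-0.1,-2.5,0],[-0.1,-2.5,0],[-0.1,-2.5,0],[-0.1,-2,0],[0,-1,0]]' --grip '[1,1,1,1,1,1,1,1,1,1,1,1]'

```text
t: 4.47
position: [0.4583, -0.1105, 0.1791]
orientation: [-0.099, 0.701, 0.1, 0.699]
force: [0.5, -0.2, -0.3]
opening: 0.0092
```

Call:
jog_arm --rotation '[[0,0,0],[0,0,0],[0,0,0],[0,0,0]]' --translation '[[0,0,0],[0,0,0],[0,0,0],[0,0,0]]' --grip '[1,1,1,1]'

```text
t: 4.8
position: [0.4592, -0.1077, 0.18]
orientation: [-0.099, 0.7, 0.099, 0.7]
force: [-0.0, -0.2, -0.2]
opening: 0.0093
```

```bash
python3 - <<'E'
from h import *
st()
for n in ["scene","top","wrist"]:
    c=capture(n); cv2.imwrite(f"pics/{n}4.png",c["pixels"]); np.savez(f"{n}4.npz",**c)
s=cv2.imread("pics/scene4.png")[130:250,170:290]; cv2.imwrite("pics/scene4c.png",cv2.resize(s,None,fx=5,fy=5,interpolation=cv2.INTER_CUBIC))
E
```

```text
{'t': 4.8, 'qpos': [-0.255, 0.2006, 1.87, 0.0004, 1.0721, -2.1074], 'joint_vel': [0.0043, -0.0035, -0.0046, -0.0015, -0.0003, -0.0054], 'effort': [-0.2734, -33.0558, -21.5647, -0.0113, 0.0055, 0.0085], 'position': [0.4592, -0.1077, 0.18], 'orientation': [-0.0989, 0.7004, 0.0994, 0.6998], 'force': [-0.0324, -0.1952, -0.1729], 'wrist_torque': [-0.0502, -0.0234, -0.028], 'opening': 0.0093}
[[-0.001, -0.278, 0.961], [0.001, 0.961, 0.278], [-1.0, 0.001, -0.001]]
```

View pics/scene4c.png

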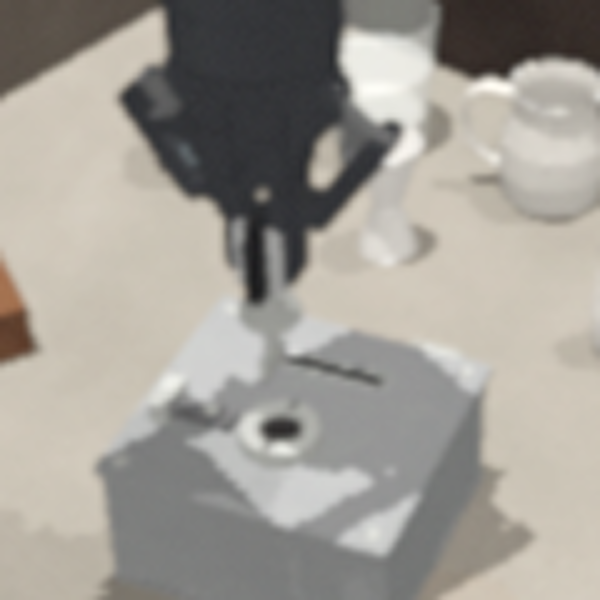

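View pics/wrist4.png

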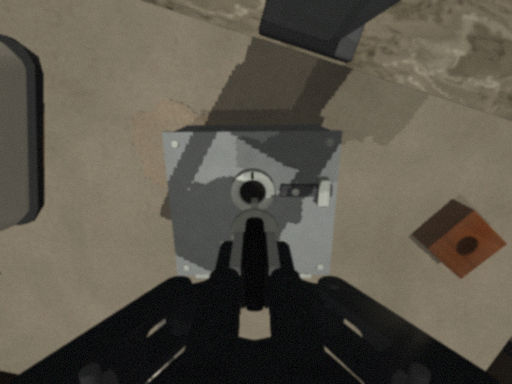

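View pics/top4.png

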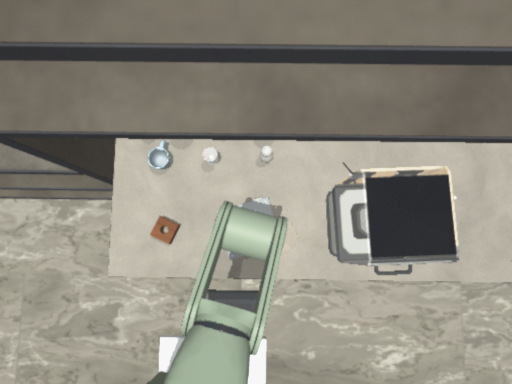

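```bash
cat > ov.py <<'E'
from h import *
def proj(c,P):
    q=P@c["R"].T+c["t"]; return np.stack([q[:,0]/q[:,2]*c["fx"]+c["cx"],q[:,1]/q[:,2]*c["fy"]+c["cy"]],-1)
def circ(x,y,z,r):
    a=np.linspace(0,2*np.pi,80); return np.stack([x+r*np.cos(a),y+r*np.sin(a),0*a+z],-1)
def blade(x,y,z,yaw):
    k=np.array([[1,1],[1,-1],[-1,-1],[-1,1],[1,1]])*[.01,.0025]
    R=np.array([[np.cos(yaw),-np.sin(yaw)],[np.sin(yaw),np.cos(yaw)]]); q=k@R.T
    return np.c_[q+[x,y],np.full(5,z)]
def overlay(c,curves,box,f,out):
    u0,v0,u1,v1=box; im=cv2.resize(c["pixels"][v0:v1,u0:u1],None,fx=f,fy=f,interpolation=cv2.INTER_CUBIC)
    raw=im.copy()
    for P,col in curves:
        q=((proj(c,P)-[u0,v0]+.5)*f-.5).round().astype(int); cv2.polylines(im,[q.reshape(-1,1,2)],False,col,1,cv2.LINE_AA)
    cv2.imwrite(out,np.hstack([raw,im]))
E
python3 - <<'E'
from ov import *
kx,ky,kz,yaw=.4592,-.1085,.1275,.282
bx,by=.4597,-.1085
cur=[(circ(kx,ky,kz+.032,.0155),(0,0,255)),(circ(kx,ky,kz+.037,.0155),(0,128,255)),(blade(kx,ky,kz,yaw),(255,0,255)),(circ(bx,by,.09,.02),(0,255,0)),(circ(bx,by,.09,.0115),(255,255,0))]
w=dict(np.load("wrist4.npz")); s=dict(np.load("scene4.npz"))
overlay(w,cur,(205,155,305,255),4,"pics/ovw.png")
overlay(s,cur,(195,175,255,235),6,"pics/ovs.png")
E
```

```text
(no output)
```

View pics/ovw.png

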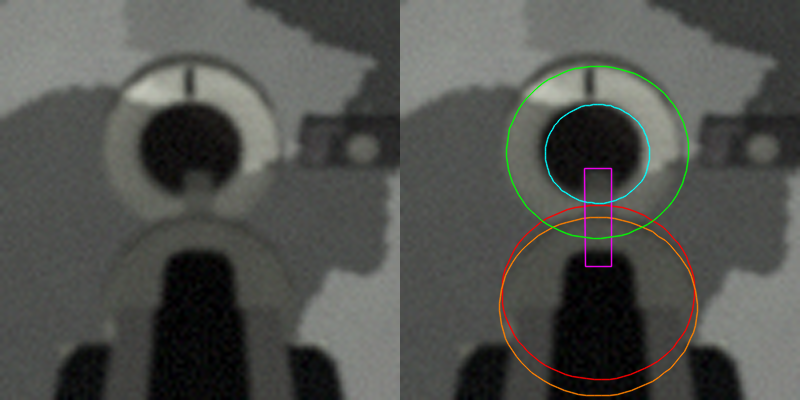

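View pics/ovs.png

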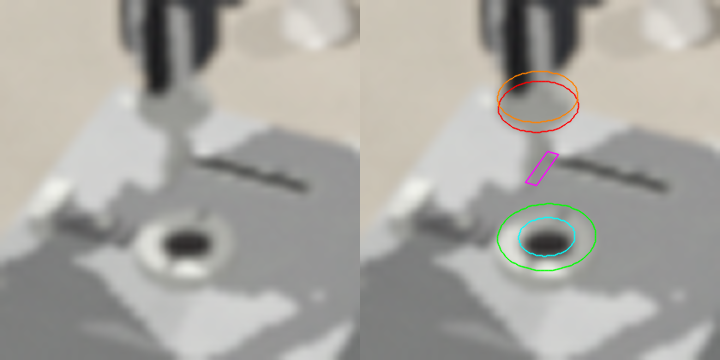

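The wrist overlay shows the key at zoom col 198 and the seal centred at col 190, so the boss lies about 1.8 mm towards safe −y. I'll lower the key close to the boss, correct, and look again at short range.

Call:
jog_arm --rotation '[[0,0,0],[0,0,0],[0,0,0],[0,0,0],[0,0,0],[0,0,0]]' --translation '[[0.05,-0.15,-0.8],[0,0,-1],[0,0,-0.8],[0,0,-0.4],[0,0,0],[0,0,0]]' --grip '[1,1,1,1,1,1]'

```text
t: 5.45
position: [0.4599, -0.11, 0.1501]
orientation: [-0.099, 0.7, 0.099, 0.7]
force: [0.6, -0.6, -0.2]
opening: 0.0091
```

```bash
cat > look.py <<'E'
from ov import *
import sys
n=sys.argv[1]; dx,dy=0,0
s=env.state(); p=s["position"]; print(s["t"],p.round(4),s["force"].round(2),s["wrist_torque"].round(3),s["opening"]); m=Ro.from_quat(s["orientation"]).as_matrix(); yaw=np.arctan2(m[1,2],m[0,2]); print("yaw",yaw)
kx,ky,kz=p[0],p[1],p[2]-.0525
bx,by=.4597+.0005,-.1085-.0015
cur=[(circ(kx,ky,kz+.032,.0155),(0,0,255)),(circ(kx,ky,kz+.037,.0155),(0,128,255)),(blade(kx,ky,kz,yaw),(255,0,255)),(circ(bx,by,.09,.02),(0,255,0)),(circ(bx,by,.09,.0115),(255,255,0))]
for nm,f in (("wrist",4),("scene",6)):
    c=capture(nm); np.savez(f"{nm}{n}.npz",**c)
    q=proj(c,np.array([[bx,by,.1]]))[0].astype(int); h=50 if nm=="wrist" else 30
    c["pixels"]=cv2.convertScaleAbs(c["pixels"],alpha=1.6 if nm=="wrist" else 1.0,beta=0)
    overlay(c,cur,(q[0]-h,q[1]-h,q[0]+h,q[1]+h),f,f"pics/{nm}_{n}.png")
E
python3 look.py 5
```

```text
5.45 [ 0.4599 -0.11    0.1501] [ 0.65 -0.56 -0.25] [-0.02  -0.041 -0.017] 0.009053292833761144
yaw 0.2812420724588375
```

View pics/wrist_5.png

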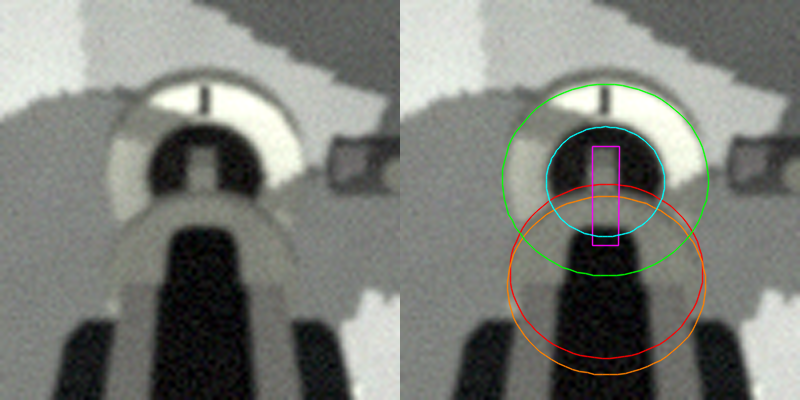

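View pics/scene_5.png

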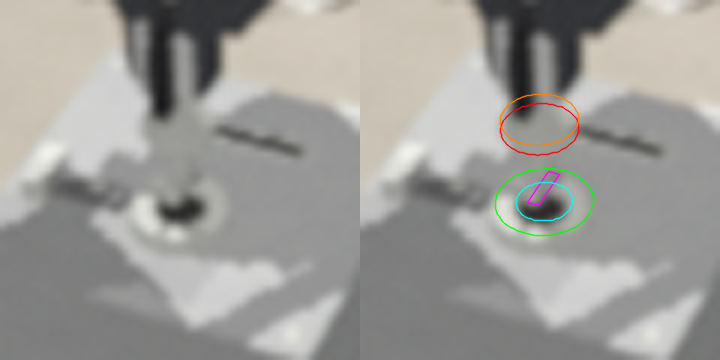

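Wrist view: blade tip centred at zoom col 202, boss and seal at col 205.5, and the fore-aft edges agree with the model. I'll nudge 0.7 mm towards +y and feel my way down.

Call:
jog_arm --rotation '[[0,0,0],[0,0,0],[0,0,0],[0,0,0],[0,0,0]]' --translation '[[-0.02,0.06,-0.3],[0,0,-0.3],[0,0,-0.3],[0,0,-0.2],[0,0,0]]' --grip '[1,1,1,1,1]'

```text
t: 5.97
position: [0.4594, -0.1094, 0.1388]
orientation: [-0.099, 0.7, 0.099, 0.7]
force: [-0.9, -0.1, -1.5]
opening: 0.0091
```

```bash
python3 look.py 6
```

```text
5.9667 [ 0.4594 -0.1094  0.1388] [-0.87 -0.09 -1.53] [-0.014  0.009  0.047] 0.009124144839906922
yaw 0.28116396685384426
```

View pics/wrist_6.png

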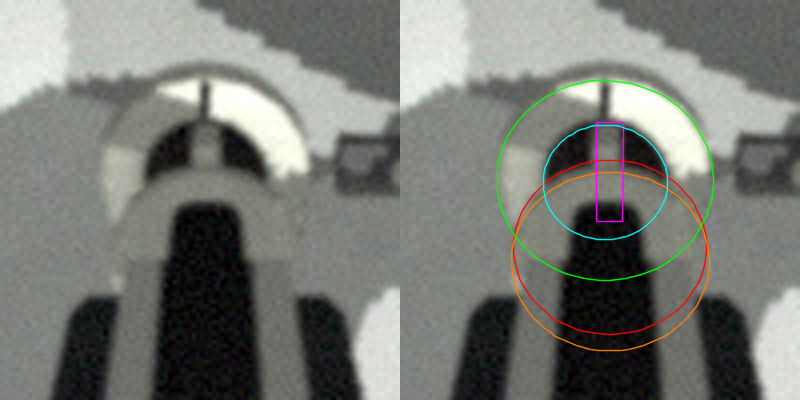

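View pics/scene_6.png

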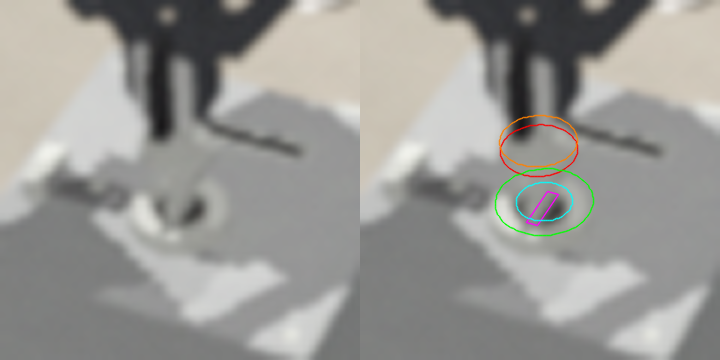

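No contact force at an estimated tip height of 0.086, so the blade seems to be entering the bore. I'll continue gently.

Call:
jog_arm --rotation '[[0,0,0],[0,0,0],[0,0,0]]' --translation '[[0,0,-0.2],[0,0,-0.2],[0,0,0]]' --grip '[1,1,1]'

```text
t: 6.32
position: [0.4595, -0.1094, 0.135]
orientation: [-0.099, 0.7, 0.099, 0.7]
force: [0.0, -0.4, -0.3]
opening: 0.0093
```

Call:
jog_arm --rotation '[[0,0,0],[0,0,0],[0,0,0]]' --translation '[[0,0,-0.2],[0,0,-0.2],[0,0,0]]' --grip '[1,1,1]'

```text
t: 6.57
position: [0.4595, -0.1094, 0.1309]
orientation: [-0.099, 0.7, 0.099, 0.7]
force: [0.2, 0.8, -1.1]
opening: 0.0097
```

The estimated tip is at 0.078 with no force, so the blade is inside the bore. Next I go down to the disc (contact expected at TCP z ≈ 0.1175).

Call:
jog_arm --rotation '[[0,0,0],[0,0,0],[0,0,0],[0,0,0],[0,0,0],[0,0,0]]' --translation '[[0,0,-0.25],[0,0,-0.25],[0,0,-0.25],[0,0,-0.25],[0,0,0],[0,0,0]]' --grip '[1,1,1,1,1,1]'

```text
t: 7.07
position: [0.4597, -0.1094, 0.1211]
orientation: [-0.099, 0.7, 0.099, 0.7]
force: [0.1, 0.3, 0.4]
opening: 0.0094
```

Call:
jog_arm --rotation '[[0,0,0],[0,0,0],[0,0,0],[0,0,0],[0,0,0]]' --translation '[[0,0,-0.15],[0,0,-0.15],[0,0,-0.1],[0,0,0],[0,0,0]]' --grip '[1,1,1,1,1]'

```text
t: 7.48
position: [0.4598, -0.1095, 0.1175]
orientation: [-0.099, 0.7, 0.099, 0.7]
force: [-0.4, -0.0, 0.1]
opening: 0.009
```

```bash
python3 look.py 7
```

```text
7.4833 [ 0.4598 -0.1095  0.1175] [-0.38 -0.03  0.14] [ 0.003  0.085 -0.022] 0.008975862212663813
yaw 0.28120052616783886
```

View pics/wrist_7.png

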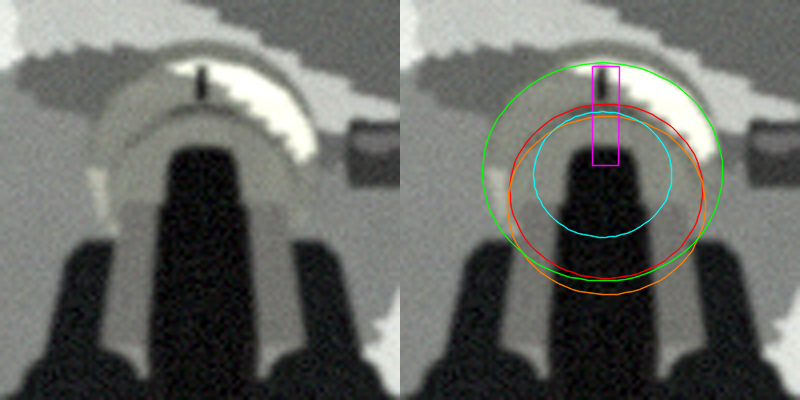

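View pics/scene_7.png

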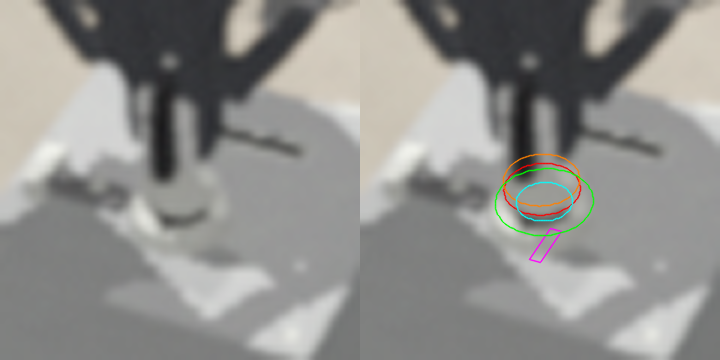

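Key is in the bore with the collar about 7 mm above the face. Now I'll press lightly in 1 mm steps.

Call:
jog_arm --rotation '[[0,0,0],[0,0,0],[0,0,0],[0,0,0]]' --translation '[[0,0,-0.1],[0,0,-0.1],[0,0,0],[0,0,0]]' --grip '[1,1,1,1]'

```text
t: 7.92
position: [0.4599, -0.1095, 0.1155]
orientation: [-0.099, 0.7, 0.099, 0.7]
force: [-0.8, 1.1, 2.8]
opening: 0.0092
```

Call:
jog_arm --rotation '[[0,0,0],[0,0,0],[0,0,0]]' --translation '[[0,0,-0.15],[0,0,0],[0,0,0]]' --grip '[1,1,1]'

```text
t: 8.17
position: [0.4599, -0.1095, 0.1139]
orientation: [-0.099, 0.7, 0.099, 0.7]
force: [0.1, 0.2, 3.8]
opening: 0.0092
```

Call:
jog_arm --rotation '[[0,0,0],[0,0,0],[0,0,0]]' --translation '[[0,0,-0.1],[0,0,0],[0,0,0]]' --grip '[1,1,1]'

```text
t: 8.42
position: [0.4599, -0.1095, 0.1129]
orientation: [-0.099, 0.7, 0.099, 0.7]
force: [-0.8, 1.0, 4.9]
opening: 0.009
```

Call:
jog_arm --rotation '[[0,0,0],[0,0,0],[0,0,0],[0,0,0]]' --translation '[[0,0,-0.1],[0,0,-0.1],[0,0,0],[0,0,0]]' --grip '[1,1,1,1]'

```text
t: 8.75
position: [0.4599, -0.1095, 0.1109]
orientation: [-0.099, 0.7, 0.099, 0.7]
force: [-0.7, -0.6, 5.0]
opening: 0.0086
```

Call:
jog_arm --rotation '[[0,0,0],[0,0,0],[0,0,0]]' --translation '[[0,0,-0.05],[0,0,0],[0,0,0]]' --grip '[1,1,1]'

```text
t: 9.0
position: [0.46, -0.1095, 0.1106]
orientation: [-0.099, 0.7, 0.099, 0.7]
force: [-0.5, 0.5, 5.0]
opening: 0.0093
```

```bash
python3 look.py 8; python3 -c "
from h import *; st()"
```

```text
9.0 [ 0.46   -0.1095  0.1106] [-0.46  0.47  4.98] [0.04  0.165 0.003] 0.009264476529256951
yaw 0.28120085339164
{'t': 9.1, 'qpos': [-0.2581, 0.2788, 1.9675, 0.0001, 0.895, -2.1102], 'joint_vel': [0.0012, 0.0007, -0.0007, 0.0008, 0.0004, -0.0007], 'effort': [-0.0257, -31.5914, -17.3648, -0.0131, -0.3708, 0.001], 'position': [0.4599, -0.1095, 0.1106], 'orientation': [-0.0991, 0.7, 0.0991, 0.7002], 'force': [-1.8397, 0.4529, 6.5017], 'wrist_torque': [0.093, 0.1953, 0.0271], 'opening': 0.0092}
[[0.0, -0.278, 0.961], [-0.0, 0.961, 0.278], [-1.0, -0.0, 0.0]]
```

View pics/wrist_8.png

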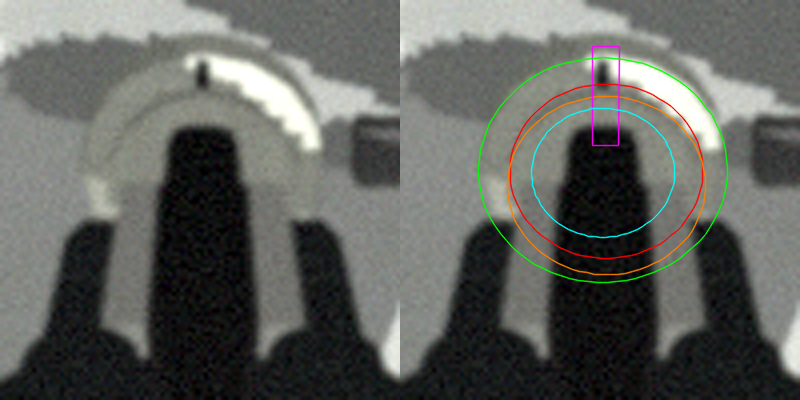

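View pics/scene_8.png

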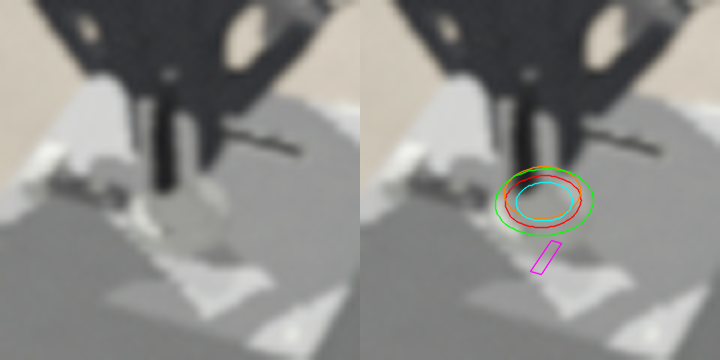

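Pressed almost home (≈6 N). Now I'll feel for the slot with small turns, clockwise first.

Call:
jog_arm --rotation '[[0,0,-0.03],[0,0,-0.03],[0,0,-0.03],[0,0,0]]' --translation '[[0,0,0],[0,0,0],[0,0,0],[0,0,0]]' --grip '[1,1,1,1]'

```text
t: 9.43
position: [0.4602, -0.1096, 0.1106]
orientation: [-0.067, 0.704, 0.067, 0.704]
force: [-0.4, 0.1, 5.7]
opening: 0.0089
```

Call:
jog_arm --rotation '[[0,0,-0.03],[0,0,-0.03],[0,0,-0.03],[0,0,0]]' --translation '[[0,0,0],[0,0,0],[0,0,0],[0,0,0]]' --grip '[1,1,1,1]'

```text
t: 9.77
position: [0.4604, -0.1096, 0.1106]
orientation: [-0.036, 0.706, 0.035, 0.707]
force: [-1.3, 0.1, 5.2]
opening: 0.0097
```

Call:
jog_arm --rotation '[[0,0,-0.03],[0,0,-0.03],[0,0,-0.03],[0,0,0]]' --translation '[[0,0,0],[0,0,0],[0,0,0],[0,0,0]]' --grip '[1,1,1,1]'

```text
t: 10.1
position: [0.4605, -0.1096, 0.1107]
orientation: [-0.004, 0.707, 0.004, 0.708]
force: [-0.1, 0.6, 5.4]
opening: 0.0091
```

```bash
python3 -c "
from h import *; st()"
```

```text
{'t': 10.1, 'qpos': [-0.2581, 0.2788, 1.967, 0.0001, 0.8941, -1.8392], 'joint_vel': [0.0015, 0.0012, -0.001, -0.0016, 0.0008, -0.0317], 'effort': [-0.03, -31.8083, -16.9772, 0.0019, -0.0519, 0.204], 'position': [0.4605, -0.1096, 0.1107], 'orientation': [-0.0038, 0.7065, 0.0035, 0.7077], 'force': [-0.0824, 0.584, 5.4457], 'wrist_torque': [0.0146, 0.021, 0.0091], 'opening': 0.0091}
[[0.002, -0.01, 1.0], [-0.0, 1.0, 0.01], [-1.0, -0.0, 0.002]]
```

Call:
jog_arm --rotation '[[0,0,-0.03],[0,0,-0.03],[0,0,-0.02],[0,0,0]]' --translation '[[0,0,0],[0,0,0],[0,0,0],[0,0,0]]' --grip '[1,1,1,1]'

```text
t: 10.43
position: [0.4605, -0.1097, 0.1107]
orientation: [0.024, 0.706, -0.025, 0.707]
force: [0.7, -0.6, 5.1]
opening: 0.0094
```

Call:
jog_arm --rotation '[[0,0,-0.03],[0,0,-0.03],[0,0,-0.02],[0,0,0]]' --translation '[[0,0,0],[0,0,0],[0,0,0],[0,0,0]]' --grip '[1,1,1,1]'

```text
t: 10.77
position: [0.4605, -0.1097, 0.1107]
orientation: [0.053, 0.705, -0.053, 0.706]
force: [0.4, -1.1, 5.1]
opening: 0.0095
```

Nothing felt down to −0.43 rad. I'll turn back and search the other side.

Call:
jog_arm --rotation '[[0,0,0.05],[0,0,0.05],[0,0,0.05],[0,0,0.05],[0,0,0.05],[0,0,0]]' --translation '[[0,0,-0.05],[0,0,0],[0,0,0],[0,0,0],[0,0,0],[0,0,0]]' --grip '[1,1,1,1,1,1]'

```text
t: 11.27
position: [0.4608, -0.1099, 0.1105]
orientation: [-0.037, 0.705, 0.036, 0.707]
force: [-0.1, -1.4, 9.2]
opening: 0.0094
```

Call:
jog_arm --rotation '[[0,0,0.05],[0,0,0.05],[0,0,0.05],[0,0,0.03],[0,0,0]]' --translation '[[0,0,0],[0,0,0],[0,0,0],[0,0,0],[0,0,0]]' --grip '[1,1,1,1,1]'

```text
t: 11.68
position: [0.4609, -0.1101, 0.1106]
orientation: [-0.1, 0.699, 0.099, 0.701]
force: [-0.4, -1.9, 8.0]
opening: 0.0094
```

Call:
jog_arm --rotation '[[0,0,0.03],[0,0,0.03],[0,0,0.03],[0,0,0]]' --translation '[[0,0,0],[0,0,0],[0,0,0],[0,0,0]]' --grip '[1,1,1,1]'

```text
t: 12.02
position: [0.4609, -0.1102, 0.1106]
orientation: [-0.132, 0.694, 0.13, 0.696]
force: [-0.6, -2.2, 7.3]
opening: 0.0093
```

Call:
jog_arm --rotation '[[0,0,0.03],[0,0,0.03],[0,0,0.03],[0,0,0]]' --translation '[[0,0,0],[0,0,0],[0,0,0],[0,0,0]]' --grip '[1,1,1,1]'

```text
t: 12.35
position: [0.461, -0.1103, 0.1106]
orientation: [-0.163, 0.687, 0.161, 0.689]
force: [0.3, -1.8, 6.8]
opening: 0.0093
```

z no longer gives at 0.1106, so the collar seems to be on the face. Raising 1.5 mm will show whether the spring is still pushing.

Call:
jog_arm --rotation '[[0,0,0],[0,0,0],[0,0,0],[0,0,0]]' --translation '[[0,0,0.1],[0,0,0.1],[0,0,0],[0,0,0]]' --grip '[1,1,1,1]'

```text
t: 12.68
position: [0.4607, -0.1101, 0.1122]
orientation: [-0.162, 0.688, 0.161, 0.689]
force: [0.6, -3.2, 3.7]
opening: 0.0095
```

```bash
python3 look.py 9; python3 -c "
from h import *; st()"
```

```text
12.6833 [ 0.4607 -0.1101  0.1122] [ 0.57 -3.21  3.71] [-0.534 -0.288 -0.038] 0.009517667114450703
yaw 0.4614364518233618
{'t': 12.7833, 'qpos': [-0.2584, 0.2771, 1.9648, -0.0008, 0.8972, -2.2901], 'joint_vel': [0.001, -0.0011, -0.0003, 0.0003, -0.0013, -0.0004], 'effort': [1.0895, -31.8571, -16.0186, 0.6117, 0.6343, -0.0227], 'position': [0.4607, -0.1101, 0.1122], 'orientation': [-0.1623, 0.6877, 0.1611, 0.689], 'force': [1.3796, -3.1218, 4.8572], 'wrist_torque': [-0.5844, -0.2085, -0.0122], 'opening': 0.0092}
[[0.002, -0.445, 0.895], [-0.001, 0.895, 0.445], [-1.0, -0.002, 0.001]]
```

View pics/wrist_9.png

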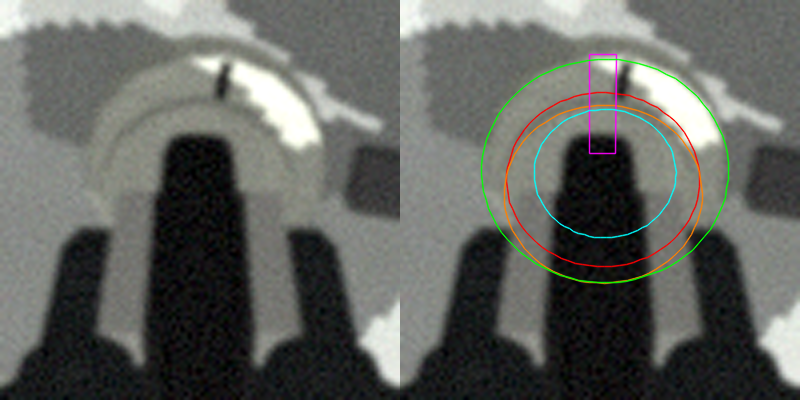

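The spring still pushes about 4 N, so it isn't in the slot yet, and there is a 3 N side load from the bore wall. I'll relieve it and go on counter-clockwise.

Call:
jog_arm --rotation '[[0,0,0],[0,0,0],[0,0,0]]' --translation '[[0.02,-0.06,0],[0,0,0],[0,0,0]]' --grip '[1,1,1]'

```text
t: 13.03
position: [0.4608, -0.1103, 0.1121]
orientation: [-0.162, 0.688, 0.161, 0.689]
force: [1.2, -2.1, 4.4]
opening: 0.0089
```

```bash
python3 -c "
from h import *; st()"
```

```text
{'t': 13.0333, 'qpos': [-0.2593, 0.2776, 1.9643, 0.0001, 0.8978, -2.2913], 'joint_vel': [-0.0005, -0.0015, -0.001, -0.0023, 0.0003, 0.0007], 'effort': [0.501, -31.9214, -16.2602, 0.2744, 0.5084, -0.0159], 'position': [0.4608, -0.1103, 0.1121], 'orientation': [-0.1619, 0.6878, 0.1613, 0.689], 'force': [1.1602, -2.0703, 4.3807], 'wrist_torque': [-0.3715, -0.2506, -0.0524], 'opening': 0.0089}
[[0.002, -0.445, 0.896], [-0.0, 0.896, 0.445], [-1.0, -0.001, 0.001]]
```

Call:
jog_arm --rotation '[[0,0,0],[0,0,0],[0,0,0]]' --translation '[[0.05,-0.08,-0.05],[0,0,0],[0,0,0]]' --grip '[1,1,1]'

```text
t: 13.28
position: [0.4609, -0.1106, 0.1114]
orientation: [-0.161, 0.688, 0.162, 0.689]
force: [0.4, 0.1, 4.7]
opening: 0.0091
```

```bash
python3 -c "
from h import *; st()"
```

```text
{'t': 13.2833, 'qpos': [-0.2604, 0.2792, 1.964, 0.0011, 0.8978, -2.2927], 'joint_vel': [0.0003, 0.0007, 0.0017, -0.0014, -0.0022, 0.0005], 'effort': [-0.1337, -31.9545, -16.6585, -0.098, 0.2434, -0.0089], 'position': [0.4609, -0.1106, 0.1114], 'orientation': [-0.1613, 0.6881, 0.1617, 0.6888], 'force': [0.4145, 0.0804, 4.6648], 'wrist_torque': [0.0075, -0.1663, -0.0129], 'opening': 0.0091}
[[0.001, -0.445, 0.896], [0.001, 0.896, 0.445], [-1.0, 0.0, 0.001]]
```

Side load is gone. Continuing counter-clockwise in small turns.

Call:
jog_arm --rotation '[[0,0,0.03],[0,0,0.03],[0,0,0],[0,0,0]]' --translation '[[0,0,-0.03],[0,0,0],[0,0,0],[0,0,0]]' --grip '[1,1,1,1]'

```text
t: 13.62
position: [0.4608, -0.1107, 0.1111]
orientation: [-0.182, 0.683, 0.182, 0.684]
force: [-0.0, -1.0, 5.4]
opening: 0.0091
```

Call:
jog_arm --rotation '[[0,0,0.03],[0,0,0.03],[0,0,0],[0,0,0]]' --translation '[[0,0,0],[0,0,0],[0,0,0],[0,0,0]]' --grip '[1,1,1,1]'

```text
t: 13.95
position: [0.4608, -0.1107, 0.1111]
orientation: [-0.203, 0.677, 0.203, 0.678]
force: [0.6, 0.1, 5.4]
opening: 0.0091
```

```bash
python3 -c "
from h import *; st()"
```

```text
{'t': 13.95, 'qpos': [-0.2604, 0.2795, 1.9645, 0.0006, 0.8971, -2.4127], 'joint_vel': [0.0012, -0.0014, -0.0005, -0.0013, -0.0007, 0.0013], 'effort': [0.1894, -31.9822, -16.7132, 0.0883, 0.1935, -0.028], 'position': [0.4608, -0.1107, 0.1111], 'orientation': [-0.2025, 0.6772, 0.2026, 0.6777], 'force': [0.6186, 0.0729, 5.4062], 'wrist_torque': [-0.1279, -0.1354, 0.0211], 'opening': 0.0091}
[[0.001, -0.549, 0.836], [0.0, 0.836, 0.549], [-1.0, -0.0, 0.001]]
```

Call:
jog_arm --rotation '[[0,0,0.03],[0,0,0.03],[0,0,0],[0,0,0]]' --translation '[[0,0,0],[0,0,0],[0,0,0],[0,0,0]]' --grip '[1,1,1,1]'

```text
t: 14.28
position: [0.4607, -0.1107, 0.1111]
orientation: [-0.223, 0.671, 0.223, 0.671]
force: [0.8, -1.4, 5.2]
opening: 0.0091
```

Call:
jog_arm --rotation '[[0,0,0.03],[0,0,0.02],[0,0,0],[0,0,0]]' --translation '[[0,0,0],[0,0,0],[0,0,0],[0,0,0]]' --grip '[1,1,1,1]'

```text
t: 14.62
position: [0.4606, -0.1106, 0.1111]
orientation: [-0.239, 0.665, 0.24, 0.665]
force: [-0.3, -0.4, 5.5]
opening: 0.0093
```

```bash
python3 -c "
from h import *; st()"
```

```text
{'t': 14.6167, 'qpos': [-0.2604, 0.2795, 1.9646, 0.0007, 0.8974, -2.5227], 'joint_vel': [-0.0016, 0.0001, -0.0009, -0.001, 0.0002, 0.0018], 'effort': [0.1209, -32.0256, -16.8835, 0.0579, 0.0955, -0.0261], 'position': [0.4606, -0.1106, 0.1111], 'orientation': [-0.2393, 0.6652, 0.2396, 0.6654], 'force': [-0.3223, -0.43, 5.5088], 'wrist_torque': [-0.108, -0.0416, -0.0327], 'opening': 0.0093}
[[0.0, -0.637, 0.771], [0.001, 0.771, 0.637], [-1.0, 0.0, 0.0]]
```

No snap up to +0.40 rad. The key may be off-centre, since the 7.6 mm slot tolerates only about 1.3 mm across the blade. Measuring collar against boss in the wrist view.

```bash
python3 - <<'E'
from ov import *
c=capture("wrist"); np.savez("wrist10.npz",**c)
q=proj(c,np.array([[.46,-.11,.09]]))[0]; print(q, c["cx"])
u0,v0=int(q[0])-36,int(q[1])-36
im=cv2.convertScaleAbs(c["pixels"][v0:v0+60,u0:u0+72],alpha=2.0); im=cv2.resize(im,None,fx=10,fy=10,interpolation=cv2.INTER_CUBIC)
cv2.imwrite("pics/w10.png",im); print(u0,v0)
E
```

```text
[256.72746061 228.8810313 ] 254.23749120418984
220 192
```

View pics/w10.png

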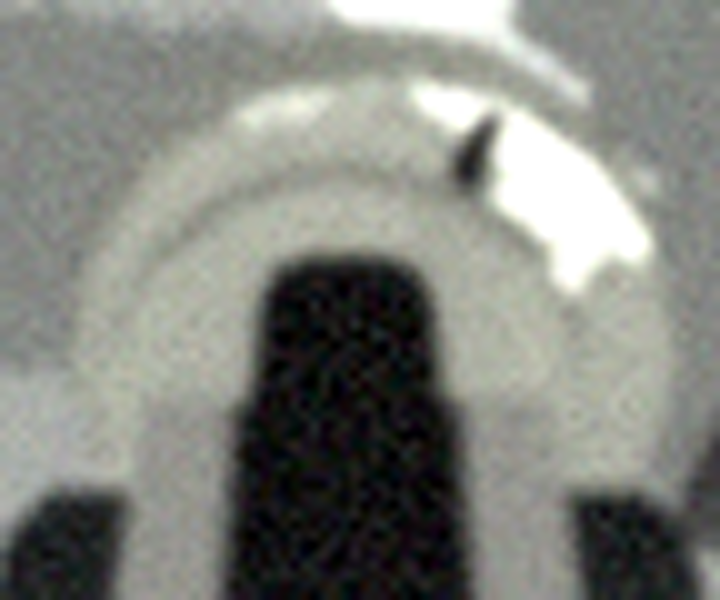

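```bash
cat > fit.py <<'E'
from ov import *
from scipy.optimize import least_squares
def ext(c,x,y,z,r,u0,v0,f):
    q=((proj(c,circ(x,y,z,r))-[u0,v0]+.5)*f-.5); return np.array([q[:,0].min(),q[:,0].max(),q[:,1].min()])
def fitc(c,obs,z,r,u0,v0,f,free_r=True):
    g=lambda p: ext(c,p[0],p[1],z,p[2] if free_r else r,u0,v0,f)-obs
    s=least_squares(g,[.46,-.11,r]); return s.x,s.fun
E
python3 - <<'E'
from fit import *
c=dict(np.load("wrist10.npz"))
b,rb=fitc(c,[75,672,78],.09,.02,220,192,10); print("boss",b,rb)
for z in (.0905,.092,.0965):
    k,rk=fitc(c,[110,585,182],z,.0155,220,192,10); print(z,"key",k,rk, (b-k)[:2]*1000)
R=c["R"]; print(R[0],R[1])
E
```

```text
boss [ 0.45906195 -0.11064506  0.01921974] [1.13686838e-13 0.00000000e+00 2.27373675e-13]
0.0905 key [ 0.46236261 -0.11008025  0.0153336 ] [-4.54747351e-13  6.82121026e-13  5.68434189e-13] [-3.30065942 -0.56480401]
0.092 key [ 0.46177042 -0.1105724   0.01519255] [1.13686838e-13 6.82121026e-13 5.68434189e-13] [-2.7084686  -0.07265611]
0.0965 key [ 0.45999385 -0.11204884  0.0147694 ] [-7.38964445e-13 -4.54747351e-13  1.13686838e-12] [-0.93189615  1.40378761]
[-6.37805246e-01  7.70197395e-01  6.63023239e-04] [0.72984722 0.60411559 0.31994905]
```

The fit puts the key about 1.7 mm off across the blade (towards image left) and somewhat too far in +x. I'll shift it to the bore centre.

Call:
jog_arm --rotation '[[0,0,0],[0,0,0],[0,0,0],[0,0,0]]' --translation '[[-0.08,0.04,0],[-0.08,0.04,0],[0,0,0],[0,0,0]]' --grip '[1,1,1,1]'

```text
t: 15.0
position: [0.4584, -0.1097, 0.1106]
orientation: [-0.239, 0.666, 0.24, 0.665]
force: [0.3, -0.3, 2.3]
opening: 0.0094
```

```bash
cat > v.py <<'E'
from fit import *
import sys
n=sys.argv[1]
s=env.state(); m=Ro.from_quat(s["orientation"]).as_matrix(); print(round(s["t"],2),s["position"].round(4),"yaw",np.arctan2(m[1,2],m[0,2]).round(3),"F",s["force"].round(2),"T",s["wrist_torque"].round(3),"q6",s["qpos"][5].round(3))
c=capture("wrist"); np.savez(f"wrist{n}.npz",**c)
u0,v0=220,190
im=cv2.convertScaleAbs(c["pixels"][v0:v0+60,u0:u0+72],alpha=2.0); im=cv2.resize(im,None,fx=10,fy=10,interpolation=cv2.INTER_CUBIC)
cv2.imwrite(f"pics/w{n}.png",im)
E
python3 v.py 11
```

```text
15.0 [ 0.4584 -0.1097  0.1106] yaw 0.691 F [ 0.28 -0.25  2.28] T [-0.014 -0.071  0.022] q6 -2.522
```

View pics/w11.png

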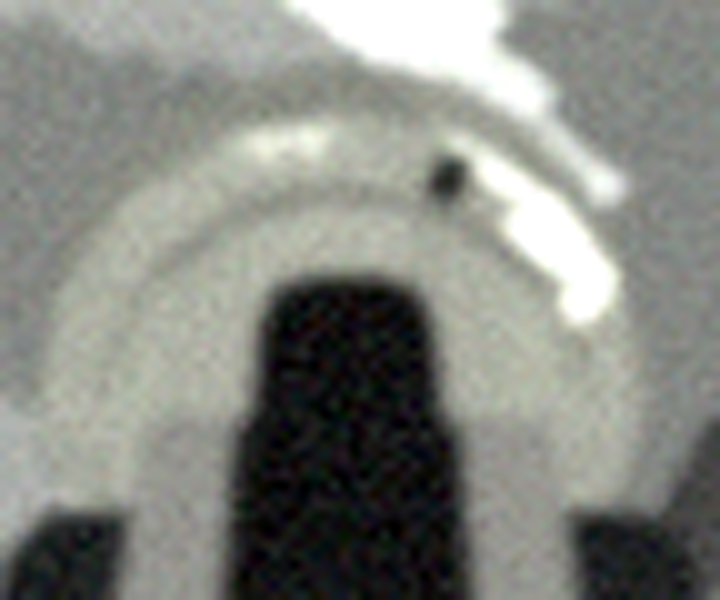

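Now centred (boss at col 341, key at col 345), and the push fell from 5.5 to 2.3 N. Raising slightly will tell whether the blade dropped in.

Call:
jog_arm --rotation '[[0,0,0],[0,0,0],[0,0,0]]' --translation '[[0,0,0.07],[0,0,0],[0,0,0]]' --grip '[1,1,1]'

```text
t: 15.3
position: [0.4583, -0.1099, 0.1112]
orientation: [-0.239, 0.666, 0.24, 0.665]
force: [0.6, -0.4, -0.3]
opening: 0.0093
```

```bash
python3 v.py 12
```

```text
15.3 [ 0.4583 -0.1099  0.1112] yaw 0.691 F [ 0.59 -0.37 -0.25] T [-0.049 -0.007 -0.028] q6 -2.522
```

The push has vanished, so the blade is in the slot (key at about +0.40 rad relative to the safe). Now press home lightly and turn clockwise.

Call:
jog_arm --rotation '[[0,0,0],[0,0,-0.04],[0,0,-0.05],[0,0,-0.05],[0,0,-0.05],[0,0,-0.04],[0,0,0]]' --translation '[[0,0,-0.06],[0,0,0],[0,0,0],[0,0,0],[0,0,0],[0,0,0],[0,0,0]]' --grip '[1,1,1,1,1,1,1]'

```text
t: 15.93
position: [0.4587, -0.11, 0.1109]
orientation: [-0.161, 0.689, 0.162, 0.688]
force: [0.1, 0.5, -1.2]
opening: 0.0092
```

```bash
python3 v.py 13
```

```text
15.93 [ 0.4587 -0.11    0.1109] yaw 0.461 F [ 0.05  0.53 -1.18] T [0.034 0.004 0.04 ] q6 -2.291
```

View pics/w13.png

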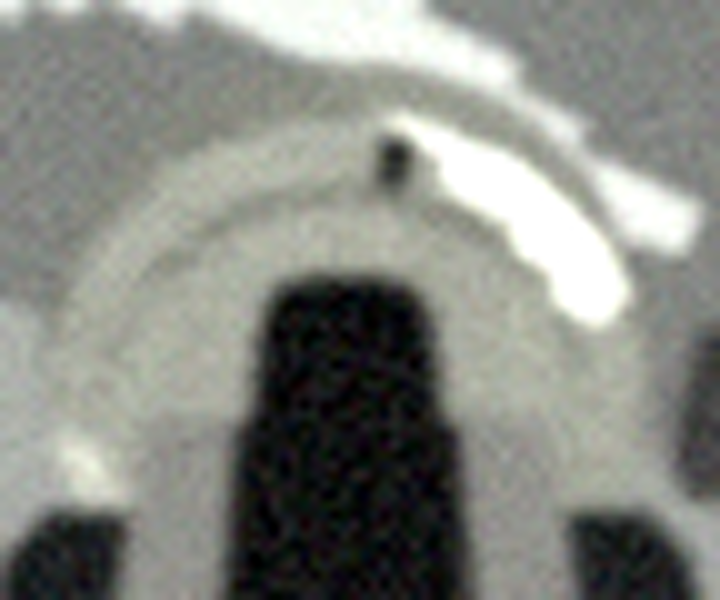

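Call:
jog_arm --rotation '[[0,0,-0.04],[0,0,-0.05],[0,0,-0.05],[0,0,-0.04],[0,0,0]]' --translation '[[0,0,-0.03],[0,0,0],[0,0,0],[0,0,0],[0,0,0]]' --grip '[1,1,1,1,1]'

```text
t: 16.4
position: [0.4587, -0.11, 0.1109]
orientation: [-0.099, 0.7, 0.099, 0.7]
force: [-0.6, -0.2, -0.9]
opening: 0.0093
```

```bash
python3 v.py 14
```

```text
16.4 [ 0.4587 -0.11    0.1109] yaw 0.282 F [-0.63 -0.23 -0.94] T [0.096 0.178 0.03 ] q6 -2.112
```

Call:
jog_arm --rotation '[[0,0,-0.04],[0,0,-0.05],[0,0,-0.05],[0,0,-0.04],[0,0,0]]' --translation '[[0,0,0],[0,0,0],[0,0,0],[0,0,0],[0,0,0]]' --grip '[1,1,1,1,1]'

```text
t: 16.87
position: [0.4588, -0.11, 0.1108]
orientation: [-0.036, 0.706, 0.036, 0.706]
force: [-0.9, 0.3, 0.4]
opening: 0.0092
```

```bash
python3 v.py 15; python3 - <<'E'
from ov import *
c=dict(np.load("wrist15.npz")); im=c["pixels"][150:290,180:380]; cv2.imwrite("pics/w15b.png",cv2.resize(cv2.convertScaleAbs(im,alpha=1.8),None,fx=4,fy=4,interpolation=cv2.INTER_CUBIC))
E
```

```text
16.87 [ 0.4588 -0.11    0.1108] yaw 0.102 F [-0.9   0.35  0.44] T [0.057 0.161 0.099] q6 -1.933
```

View pics/w15b.png

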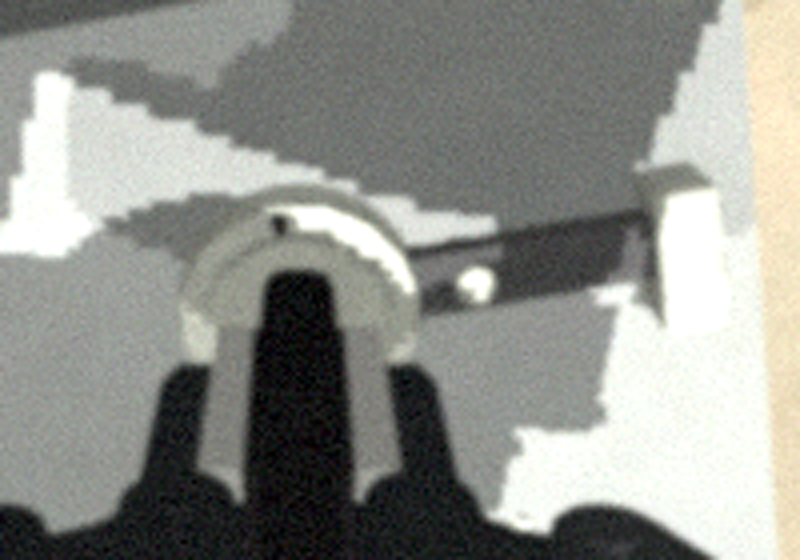

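```bash
cat > bolt.py <<'E'
from ov import *
def ray(c,u,v,z):
    d=np.array([(u-c["cx"])/c["fx"],(v-c["cy"])/c["fy"],1.0])@c["R"]; o=-c["t"]@c["R"]; return o+d*(z-o[2])/d[2]
def rect(c,h=.0865,ppm=6):
    # orthorectified lid view in safe frame: u=safe y 15..75mm, v = safe x -15..15
    a=.285; ex=np.array([np.cos(a),np.sin(a)]); ey=np.array([-np.sin(a),np.cos(a)]); b=np.array([.4592,-.1102])
    Y,X=np.meshgrid(np.arange(10,80,1/ppm)/1000,np.arange(-18,18,1/ppm)/1000)
    P=np.stack([b[0]+X*ex[0]+Y*ey[0],b[1]+X*ex[1]+Y*ey[1],0*X+h],-1).reshape(-1,3)
    q=proj(c,P).reshape(X.shape+(2,)).astype(np.float32)
    return cv2.remap(c["pixels"],q[...,0],q[...,1],cv2.INTER_CUBIC)
if __name__=="__main__":
    import sys
    ims=[cv2.convertScaleAbs(rect(dict(np.load(f))),alpha=1.5) for f in sys.argv[2:]]
    cv2.imwrite(sys.argv[1],np.vstack(ims))
E
python3 bolt.py pics/bolt1.png wrist4.npz wrist15.npz
```

```text
(no output)
```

View pics/bolt1.png

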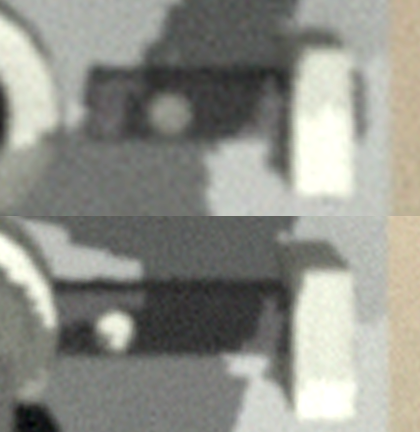

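The rectified lid view shows the bolt knob moved from col 170 to col 115, about 9 mm drawn. Roughly 0.24 rad more to go.

Call:
jog_arm --rotation '[[0,0,-0.04],[0,0,-0.04],[0,0,-0.04],[0,0,-0.04],[0,0,0],[0,0,0]]' --translation '[[0,0,0],[0,0,0],[0,0,0],[0,0,0],[0,0,0],[0,0,0]]' --grip '[1,1,1,1,1,1]'

```text
t: 17.42
position: [0.4588, -0.11, 0.1108]
orientation: [0.02, 0.707, -0.02, 0.707]
force: [-1.1, 1.4, 1.3]
opening: 0.0093
```

```bash
python3 v.py 16;python3 bolt.py pics/bolt2.png wrist4.npz wrist16.npz
```

```text
17.42 [ 0.4588 -0.11    0.1108] yaw -0.057 F [-1.07  1.41  1.31] T [0.243 0.187 0.001] q6 -1.774
```

View pics/bolt2.png

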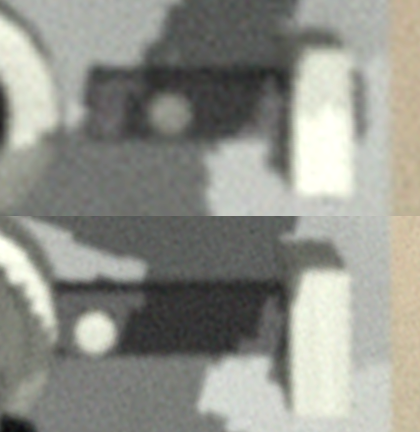

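Call:
jog_arm --rotation '[[0,0,-0.025],[0,0,-0.025],[0,0,0],[0,0,0]]' --translation '[[0,0,0],[0,0,0],[0,0,0],[0,0,0]]' --grip '[1,1,1,1]'

```text
t: 17.8
position: [0.4588, -0.11, 0.1108]
orientation: [0.038, 0.706, -0.038, 0.706]
force: [-0.7, 1.2, 1.4]
opening: 0.0092
```

```bash
python3 v.py 17; python3 -c "
from h import *; st()"
```

```text
17.8 [ 0.4588 -0.11    0.1108] yaw -0.109 F [-0.69  1.15  1.43] T [0.274 0.236 0.05 ] q6 -1.722
{'t': 17.85, 'qpos': [-0.2598, 0.2773, 1.9688, 0.0003, 0.8957, -1.7222], 'joint_vel': [0.0008, -0.0007, -0.0002, 0.0023, 0.0008, -0.0009], 'effort': [-0.4959, -34.0315, -19.1158, -0.2344, -0.438, 0.0526], 'position': [0.4588, -0.11, 0.1108], 'orientation': [0.0385, 0.7061, -0.0383, 0.706], 'force': [-1.1238, 0.9346, 1.3983], 'wrist_torque': [0.2416, 0.2153, 0.0493], 'opening': 0.0095}
[[-0.0, 0.108, 0.994], [0.0, 0.994, -0.108], [-1.0, 0.0, -0.0]]
```

Call:
jog_arm --rotation '[[0,0,-0.02],[0,0,0],[0,0,0]]' --translation '[[0,0,0],[0,0,0],[0,0,0]]' --grip '[1,1,1]'

```text
t: 18.1
position: [0.4588, -0.11, 0.1108]
orientation: [0.046, 0.706, -0.045, 0.706]
force: [-0.5, -0.2, 1.0]
opening: 0.009
```

```bash
python3 v.py 18; python3 -c "
from h import *; st()"; python3 bolt.py pics/bolt3.png wrist4.npz wrist18.npz
```

```text
18.1 [ 0.4588 -0.11    0.1108] yaw -0.129 F [-0.48 -0.18  0.98] T [0.304 0.192 0.088] q6 -1.702
{'t': 18.15, 'qpos': [-0.2598, 0.2774, 1.9688, 0.0002, 0.8956, -1.702], 'joint_vel': [0.0002, 0.0011, -0.0, -0.0, -0.0004, 0.0009], 'effort': [-0.5643, -34.003, -19.178, -0.2687, -0.4878, 0.0567], 'position': [0.4588, -0.11, 0.1108], 'orientation': [0.0456, 0.7057, -0.0454, 0.7056], 'force': [-1.0107, 2.4213, 1.6984], 'wrist_torque': [0.2945, 0.1967, 0.0824], 'opening': 0.0092}
[[-0.0, 0.128, 0.992], [0.0, 0.992, -0.128], [-1.0, 0.0, -0.0]]
```

View pics/bolt3.png

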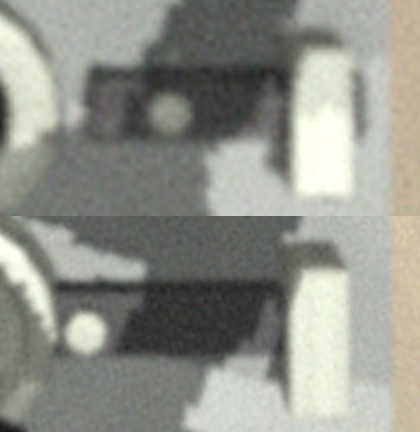

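Joint-6 effort (0.057 N m) is a clean torque signal. I'll step on until it rises at the stop.

Call:
jog_arm --rotation '[[0,0,-0.02],[0,0,0],[0,0,0]]' --translation '[[0,0,0],[0,0,0],[0,0,0]]' --grip '[1,1,1]'

```text
t: 18.4
position: [0.4588, -0.11, 0.1108]
orientation: [0.053, 0.705, -0.053, 0.705]
force: [-1.3, 0.8, 0.5]
opening: 0.0091
```

```bash
python3 -c "
from h import *; st()"
```

```text
{'t': 18.4, 'qpos': [-0.2599, 0.2773, 1.9688, 0.0002, 0.8956, -1.6819], 'joint_vel': [-0.0007, 0.001, 0.0004, 0.0008, 0.0005, -0.0018], 'effort': [-0.603, -34.0183, -19.2251, -0.2938, -0.5105, 0.0707], 'position': [0.4588, -0.11, 0.1108], 'orientation': [0.0527, 0.7052, -0.0525, 0.7051], 'force': [-1.3115, 0.8142, 0.4505], 'wrist_torque': [0.3072, 0.2335, 0.0586], 'opening': 0.0091}
[[-0.0, 0.148, 0.989], [0.0, 0.989, -0.148], [-1.0, 0.0, -0.0]]
```

Call:
jog_arm --rotation '[[0,0,-0.02],[0,0,0],[0,0,0]]' --translation '[[0,0,0],[0,0,0],[0,0,0]]' --grip '[1,1,1]'

```text
t: 18.65
position: [0.4589, -0.11, 0.1108]
orientation: [0.06, 0.705, -0.06, 0.705]
force: [-0.8, 2.3, 0.7]
opening: 0.0095
```

```bash
python3 -c "
from h import *; st()"; python3 v.py 19; python3 bolt.py pics/bolt4.png wrist18.npz wrist19.npz
```

```text
{'t': 18.65, 'qpos': [-0.2598, 0.2773, 1.9688, 0.0001, 0.8956, -1.6619], 'joint_vel': [-0.0008, 0.0001, -0.0006, 0.0009, 0.0005, -0.0031], 'effort': [-0.6853, -33.9626, -19.2502, -0.2762, -0.547, 0.1244], 'position': [0.4589, -0.11, 0.1108], 'orientation': [0.0596, 0.7046, -0.0596, 0.7046], 'force': [-0.7501, 2.2755, 0.7046], 'wrist_torque': [0.3413, 0.2041, 0.1456], 'opening': 0.0095}
[[-0.0, 0.168, 0.986], [0.0, 0.986, -0.168], [-1.0, 0.0, -0.0]]
18.65 [ 0.4589 -0.11    0.1108] yaw -0.169 F [-0.75  2.28  0.7 ] T [0.341 0.204 0.146] q6 -1.662
```

View pics/bolt4.png

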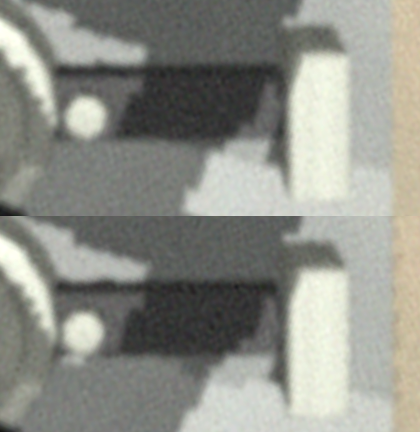

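Effort climbs from 0.071 to 0.124 and the knob barely moves, which looks like the hard stop. One more small step to confirm.

Call:
jog_arm --rotation '[[0,0,-0.012],[0,0,0],[0,0,0]]' --translation '[[0,0,0],[0,0,0],[0,0,0]]' --grip '[1,1,1]'

```text
t: 18.95
position: [0.4588, -0.1101, 0.1108]
orientation: [0.064, 0.704, -0.064, 0.704]
force: [-1.6, 2.2, 1.8]
opening: 0.0093
```

```bash
python3 -c "
from h import *; st()"; python3 v.py 20; python3 bolt.py pics/bolt5.png wrist19.npz wrist20.npz
```

```text
{'t': 18.95, 'qpos': [-0.2598, 0.2773, 1.9688, 0.0001, 0.8956, -1.6499], 'joint_vel': [-0.0006, -0.0009, -0.0003, 0.0005, 0.0007, -0.0016], 'effort': [-0.7443, -33.9239, -19.2774, -0.2584, -0.5796, 0.1601], 'position': [0.4588, -0.1101, 0.1108], 'orientation': [0.0639, 0.7043, -0.0638, 0.7042], 'force': [-1.5621, 2.1625, 1.8351], 'wrist_torque': [0.3682, 0.2297, 0.2004], 'opening': 0.0093}
[[-0.0, 0.18, 0.984], [0.0, 0.984, -0.18], [-1.0, 0.0, -0.0]]
18.95 [ 0.4588 -0.1101  0.1108] yaw -0.181 F [-1.56  2.16  1.84] T [0.368 0.23  0.2  ] q6 -1.65
```

View pics/bolt5.png

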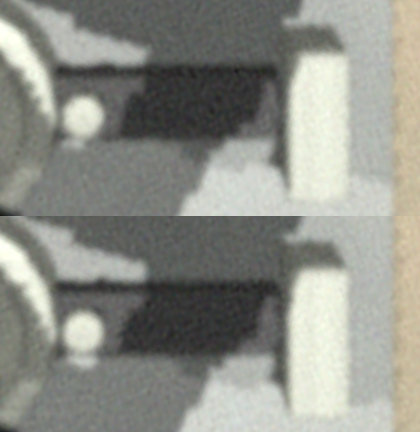

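Hard stop confirmed (0.16 N m, bolt stationary). Relieve the twist within the play and press the key home lightly.

Call:
jog_arm --rotation '[[0,0,0.03],[0,0,0.02],[0,0,0],[0,0,0]]' --translation '[[0,0,0],[0,0,0],[0,0,-0.05],[0,0,0]]' --grip '[1,1,1,1]'

```text
t: 19.33
position: [0.4591, -0.1101, 0.1106]
orientation: [0.046, 0.705, -0.046, 0.706]
force: [-1.6, 1.3, 3.2]
opening: 0.0091
```

```bash
python3 -c "
from h import *; st()"; python3 v.py 21;python3 bolt.py pics/bolt6.png wrist20.npz wrist21.npz
```

```text
{'t': 19.3333, 'qpos': [-0.2598, 0.2777, 1.969, 0.0003, 0.8944, -1.6993], 'joint_vel': [0.0007, -0.0008, -0.0003, 0.0001, -0.0002, 0.0007], 'effort': [-0.6126, -33.045, -18.8437, -0.336, -0.611, 0.0011], 'position': [0.4591, -0.1101, 0.1106], 'orientation': [0.0465, 0.7054, -0.0464, 0.7058], 'force': [-1.62, 1.281, 3.2021], 'wrist_torque': [0.3535, 0.2389, 0.0023], 'opening': 0.0091}
[[0.0, 0.131, 0.991], [0.0, 0.991, -0.131], [-1.0, 0.0, 0.0]]
19.33 [ 0.4591 -0.1101  0.1106] yaw -0.131 F [-1.62  1.28  3.2 ] T [0.354 0.239 0.002] q6 -1.699
```

View pics/bolt6.png

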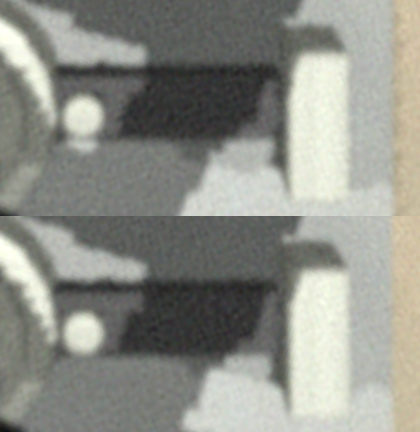

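The bolt stays put with the twist released, and 3 N of press at z 0.1106 means the collar is on the face. I'll ease the small side load, then open.

Call:
jog_arm --rotation '[[0,0,0],[0,0,0],[0,0,0]]' --translation '[[-0.05,0.04,0],[0,0,0],[0,0,0]]' --grip '[1,1,1]'

```text
t: 19.63
position: [0.459, -0.11, 0.1106]
orientation: [0.046, 0.705, -0.046, 0.706]
force: [-0.3, -0.4, 2.5]
opening: 0.0093
```

Call:
jog_arm --rotation '[[0,0,0],[0,0,0],[0,0,0],[0,0,0],[0,0,0],[0,0,0]]' --translation '[[0,0,0],[0,0,0],[0,0,0],[0,0,0],[0,0,0],[0,0,0]]' --grip '[0.5,0.2,0,-0.2,-0.2,-0.2]'

```text
t: 20.13
position: [0.4584, -0.1097, 0.1103]
orientation: [0.046, 0.706, -0.046, 0.706]
force: [-0.3, 0.5, 0.3]
opening: 0.0513
```

```bash
python3 look.py 22; python3 -c "
from h import *; st()"
```

```text
20.1333 [ 0.4584 -0.1097  0.1103] [-0.26  0.49  0.3 ] [-0.002 -0.021 -0.019] 0.05132908967124869
yaw -0.1307946776699572
{'t': 20.2333, 'qpos': [-0.2593, 0.2772, 1.9707, 0.0001, 0.8937, -1.6994], 'joint_vel': [0.0014, -0.0002, 0.0003, -0.0003, -0.0007, 0.0004], 'effort': [-0.0032, -34.3879, -18.6313, -0.0004, 0.0003, 0.0001], 'position': [0.4584, -0.1097, 0.1103], 'orientation': [0.0462, 0.7056, -0.0462, 0.7056], 'force': [-0.1061, 0.0233, 0.7442], 'wrist_torque': [0.0108, -0.0089, 0.0567], 'opening': 0.0509}
[[-0.0, 0.13, 0.991], [0.0, 0.991, -0.13], [-1.0, 0.0, -0.0]]
```

View pics/wrist_22.png

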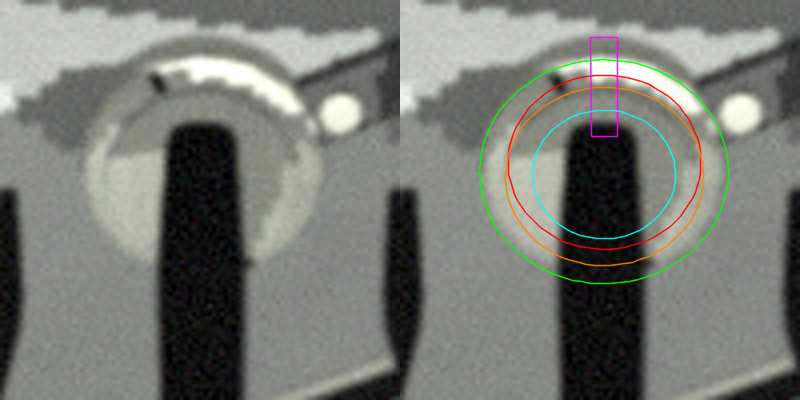

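Released. The key stands upright (bow at zoom cols 165–240) and centred on the boss. Retreating straight up, slowly at first.

Call:
jog_arm --rotation '[[0,0,0],[0,0,0],[0,0,0],[0,0,0],[0,0,0],[0,0,0],[0,0,0],[0,0,0],[0,0,0],[0,0,0],[0,0,0]]' --translation '[[0,0,0.5],[0,0,1],[0,0,1.5],[0,0,2],[0,0,2],[0,0,2],[0,0,2],[0,0,1.5],[0,0,1],[0,0,0],[0,0,0]]' --grip '[-0.2,-0.2,-0.2,-0.2,-0.2,-0.2,-0.2,-0.2,-0.2,-0.2,-0.2]'

```text
t: 21.15
position: [0.4583, -0.1096, 0.2453]
orientation: [0.046, 0.705, -0.046, 0.706]
force: [1.1, 0.8, -1.0]
opening: 0.0512
```

Call:
jog_arm --rotation '[[0,0,0],[0,0,0],[0,0,0],[0,0,0],[0,0,0],[0,0,0],[0,0,0],[0,0,0]]' --translation '[[-0.5,1,0],[-1,2,0],[-1,3,0],[-1,3,0],[-1,3,0],[-0.5,2,0],[0,0,0],[0,0,0]]' --grip '[-0.2,-0.2,-0.2,-0.2,-0.2,-0.2,-0.2,-0.2]'

```text
t: 21.82
position: [0.4072, 0.0313, 0.2445]
orientation: [0.045, 0.706, -0.045, 0.705]
force: [0.6, -0.2, -0.4]
opening: 0.0512
```

```bash
python3 - <<'E'
from ov import *
st()
for n in ["scene","wrist","top"]:
    c=capture(n); np.savez(f"{n}30.npz",**c); cv2.imwrite(f"pics/{n}30.png",c["pixels"])
    if n=="scene": cv2.imwrite("pics/scene30c.png",cv2.resize(c["pixels"][110:260,150:320],None,fx=4,fy=4,interpolation=cv2.INTER_CUBIC))
    W=world(c); x,y,z=W[...,0],W[...,1],W[...,2]
    m=(z>.1)&(z<.17)&(np.hypot(x-.459,y+.11)<.03); print(n,"key top",m.sum(), W[m].mean(0) if m.sum() else 0, np.sort(z[m])[-8:] if m.sum() else 0)
E
```

```text
{'t': 21.8167, 'qpos': [0.0486, 0.0452, 1.881, -0.0001, 1.2174, -1.3941], 'joint_vel': [-0.0372, 0.0094, -0.0179, -0.0068, -0.0017, -0.0055], 'effort': [0.8544, -26.0292, -22.8212, 0.1051, 0.0542, 0.0458], 'position': [0.4072, 0.0313, 0.2445], 'orientation': [0.0451, 0.7064, -0.0454, 0.705], 'force': [0.5734, -0.2436, -0.4016], 'wrist_torque': [-0.0428, -0.0311, 0.0128], 'opening': 0.0512}
[[-0.002, 0.128, 0.992], [-0.0, 0.992, -0.128], [-1.0, -0.0, -0.002]]
scene key top 182 [ 0.45389205 -0.1142466   0.12925106] [0.14429746 0.14447486 0.14460892 0.14462075 0.14528083 0.14533239
 0.14554546 0.14625372]
wrist key top 851 [ 0.45607613 -0.10646337  0.13224248] [0.14472207 0.14473832 0.14480002 0.14485701 0.14491408 0.14503798
 0.14506284 0.14600719]
top key top 51 [ 0.45910842 -0.1076325   0.14409885] [0.1465637  0.14663135 0.14665486 0.14669117 0.14685497 0.14712325
 0.14786573 0.14851601]
```

View pics/scene30c.png

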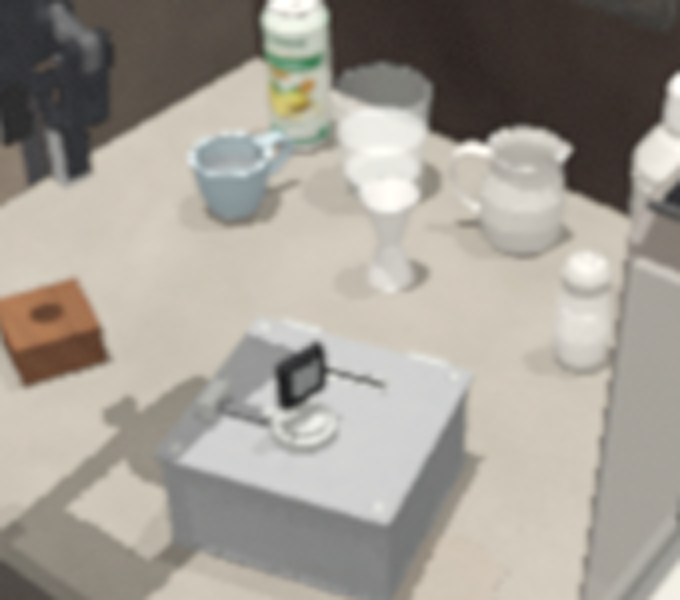

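View pics/wrist30.png

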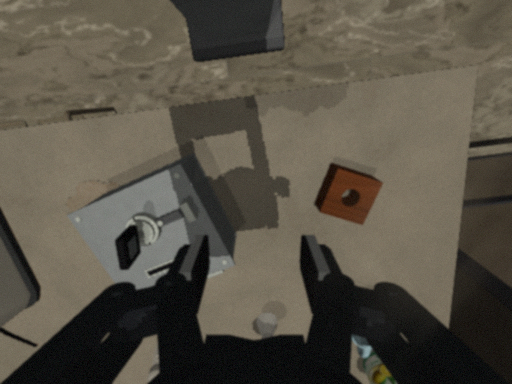

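The key stands home: bow top measured at 0.1447 m in scene and wrist against 0.144 expected, with a similar bias of about 0.7 mm seen earlier in the block. The bolt is drawn back and the bystanders are in place. I'll hand in.

```bash
python3 - <<'E'
from h import *
print(env.sign_off()); print(env.state()["t"])
E
```

```text
the job is handed in; nothing more can be done
None
the job is handed in; nothing more can be done
```

The job is handed in: the key is standing fully home in the lock, the bolt is fully drawn back, and the robot is clear of everything. It took about 22 s.

- **Key in the lock:** I lifted the key from its block, stood it in the bore and searched by turning under a light press of about 5–6 N. The first sweep, about ±0.4 rad, found nothing because the key sat nearly 2 mm off-centre. During that sweep the collar pressed on the face with about 9 N, and there was a brief side load of about 3 N. Once I re-centred it, the push vanished about 0.4 rad counter-clockwise of the marks.
- **Bolt:** I turned the key clockwise until the last steps no longer moved the bolt and the torque rose from 0.06 to 0.16 N m. I then backed off 0.05 rad within the play, and the bolt stayed where it was. It measured about 14.5 mm drawn in the wrist view, against 14 mm nominal.
- **Last checks:** The top of the bow is at 0.1447 m in the scene and wrist views, against 0.144 m expected with the key home. The top camera read 0.1465 m or slightly more, but it read about 4–5 mm high on the same bow earlier. The salt shaker, cup and jigger look undisturbed.

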